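# Unpile the site kit and put each piece away

## Robot

A 7-joint arm with a two-finger parallel gripper is mounted at the origin on a cart in front of the work surface, level with it; the furniture and walls round the work are solid. World frame = base frame: x ahead of the robot, y to its left, z up, the work surface at z = 0. Lengths are in m, angles in rad, forces in N, time in s.
With the tool pointing down it reaches from about 0.425 to 0.825 m from the base axis. Payload 3.6 kg.
Tool frame: the origin (TCP) lies on the centre line of the jaws, within the pads' length; the fingertips stand 8 mm ahead of it and the grasp point (between the pads) lies 11 mm behind it; z points along the fingers, y is the line along which they close (so a half turn about z gives the same grasp; the last joint's range is limited). The gripper opens to 85 mm and grips with 20 to 120 N. Pads are 22 mm wide; open, the fingers measure 114 mm over their backs; the gripper's body (76 mm by 85 mm) begins 54 mm behind the grasp point. The pads swing forward as they close: fully open they stand 13 mm farther back than shut.
Start: joints at [-1.165, 0.615, -0.013, 1.423, 0.008, 1.103, -0.04], TCP at [0.272, 0.59, 0.239] pointing down, gripper open.
Joint ranges: [-3.12, 3.12], [-0.3, 2.06], [-1.34, 1.32], [0.26, 2.42], [-1.36, 4.5], [0.01, 1.98], [-2.84, 2.84]. Speed limits (rad/s): [2.79, 2.79, 3.14, 3.14, 3.14, 3.14, 3.14].

## Interface

Orientations are given as [roll, pitch, yaw] about the fixed x, y, z axes, in that order (R = Rz(yaw) Ry(pitch) Rx(roll)).
In Python, from workcell import ctrl gives the robot as it stands.
- The arm moves only by the tool move_arm, never from a script. Its argument "steps" is a list of rows, each an object of numbers: "x", "y", "z": the shift along the tool's x, y, z in m; "ax", "ay", "az": the turn, a rotation vector about the tool's x, y, z in degrees. In form: [{"x": .., "y": .., "z": .., "ax": .., "ay": .., "az": ..}, ...]. A call has 1 to 5 rows; each row is the pose to reach, as a shift and turn from the pose commanded when the call began, along the tool's axes at that moment; what a row does not reach only later rows make up. A row lasts 1/8 s, in which the tool goes at most 62.5 mm and 10.7 degrees, less where a joint would pass 70% of its speed; a pose out of reach is approached as far as the arm can. A call with a gripper value outside its range is refused whole. "hand" is the finger opening in m, from 0 to 0.0854, set as the call begins (left out, the last holds). The fingers move at their own pace and stop on an object; the grip force is fixed at half the most. Time passes only in rows, so rows that repeat a pose let the fingers close. It gives the time, the measured TCP pose, the force, the opening and the grip force at its end, in the units of the state.
- ctrl.read_state(): the state, without advancing time (a new reading comes with each control period).
- ctrl.get_image(name): name is "scene" or "side" or "wrist"; returns a dict with "color" (400x640x3 uint8, blue, green, red), "intrinsics" (3x3 intrinsics, pixels), "distortion" ([k1, k2, p1, p2, k3] as OpenCV has them; the pictures are not rectified), "rvec" (rotation vector, rad) and "tvec" (3), from world to camera coordinates, as OpenCV has them; the wrist camera has in their place "T_tool_cam" (4x4, takes a point from camera to tool coordinates, whose origin is the TCP and whose axes are the flange's). Camera axes: x right, y down, z forward; pixel columns grow to the right and rows downward; lengths in m; the calibration is good to about 2 mm. A picture is of the moment at which its call begins: read the wrist's pose just before it. There is no depth.
- ctrl.close_job(): hands the job in; it is judged then, once.
The state is a dict: "clock": time; "qpos": joint angles; "dq": joint speeds; "joint_torque": joint torques, N m; "eef_pos": TCP position; "ee_rot": TCP orientation; "force": force on the tool from outside, world axes, zero at the start; "moment": the same for the moment, N m; "finger_gap": finger opening in m; "gripper_force": force on a finger pad.
Only numpy, scipy, OpenCV 4.12 (cv2) and the standard library are available. Lean on these libraries where they do the work, as an engineer would, in place of code of your own. Each camera call takes 0.05 s, during which the arm holds its last target. There are 200 camera calls.

## Task

The kit that came back from site is piled on the blue parts box. Take the pile apart from the top and put each piece in its own place: the cell centred in the green cell holder between its contacts, the battery pack flat and centred on the charging pad between its end stops, the label roll down over the post of the orange spindle, and last the parts box lid up and centred in the aluminium tray between its end stops. Do not move the battery pack or the parts box while anything still lies on it.

Things in the scene. Friction and masses are not known exactly. Their poses are not given: they have to be found in the camera images.
- parts_box: Loose closed blue parts box, bottom of the pile: flat lid, black latches, 180 (its x) x 62 (its y) x 34 mm high, 0.35 kg. Origin at the centre of its underside, z up. Grip it across the 62 mm width. At the start battery pack and label roll stand on its lid, centres 49 mm either side of its middle; which is on which half varies.
- battery_pack: Loose flat black radio battery pack with a white label and gold contacts on top, 78 (its x) x 52 (its y) x 20 mm high, 0.16 kg; starts on the lid of the parts box, its length roughly along the box's. Origin at the centre of its underside, z up. Grip it across the 52 mm width.
- label_roll: Loose roll of white labels standing on its flat end on the lid of the parts box: 66 mm diameter, 51 mm high, open round core of 36 mm diameter through it from top to bottom, 0.16 kg. Origin on its axis at the underside, z up. Grip it across its outside (66 mm).
- cell: Loose red and white round battery cell lying on its side across the battery pack, at the top of the pile: 15 mm diameter, 50 mm long (its y axis runs along its length), 0.025 kg. It does not roll. Origin at the middle of its length, at its underside.
- cell_holder: Fixed bright green holder for one cell: flat base 82 (its x) x 44 (its y) mm, floor 6 mm above the bench, with an upright end stop 14 mm above the bench at each end, 70 mm apart inside, each with a small brass contact. The long sides are open. The cell lies centred on it, along its x. Origin under the centre, on the bench, z up.
- charging_pad: Fixed black charging pad with grey end stops and brass floor contacts: 108 (its x) x 66 (its y) mm, floor 8 mm above the bench, end stops 16 mm above the bench, 96 mm apart inside; long sides open. The pack lies flat and centred on it, same side up as at the start, its length along the pad's x, either way round. Origin under the centre, on the bench, z up.
- label_spindle: Fixed label spindle: orange round base of 90 mm diameter and 8 mm high, with an upright steel post of 20 mm diameter at its centre that rises to 32 mm above the bench, its top tapered. The label roll stands on the base with the post in its core. Origin under the centre, on the bench, z up.
- box_tray: Fixed low aluminium tray with grey end stops: 212 (its x) x 84 (its y) mm, floor 4 mm above the bench, end stops 14 mm above the bench, 200 mm apart inside; long sides open. The parts box stands on it, lid up, centred, its length along the tray's x, either way round. Origin under the centre, on the bench, z up.
Things that resemble listed ones, but are neither listed nor needed, are in the scene too. What is shaped like the label_roll but turquoise is not meant.

How it is judged:
By the outcome, as a careful person would: the job done as asked, in the order asked, and still so for the second after the job is handed in, with the robot touching nothing.
It also fails if it takes over 115 s, if anything falls off the work surface, if the arm or the gripper's body presses on something with over 40 N, if the wrist force passes 120 N, or if a joint passes its speed limit or range.

## Working session

There is one attempt and no reset: what is moved stays moved. The work goes in short steps, Python scripts to look and compute and a tool call to move; the robot and the scene stay as the last step left them, time stands still between calls to the robot, and variables do not carry over. Pictures are saved under pics/ and viewed, at most 14 in all, crops included, and the job is handed in when it is done.

Besides the shell and the picture viewer there is one more tool, called after "Emit:" in YAML: its name, and indented under it one key for each argument. move_arm: Moves the arm, as the interface text tells. Its arguments: {"type":"object","properties":{"steps":{"type":"array","items":{"type":"object","properties":{"x":{"type":"number"},"y":{"type":"number"},"z":{"type":"number"},"ax":{"type":"number"},"ay":{"type":"number"},"az":{"type":"number"}}}},"hand":{"type":"number"}},"required":["steps"]}

```bash
ls; mkdir -p pics; python3 - <<'E'
from workcell import ctrl
import cv2
s=ctrl.read_state();print({k:s[k] for k in('clock','eef_pos','ee_rot','finger_gap','force')})
for n in('scene','side','wrist'):
    d=ctrl.get_image(n);cv2.imwrite(f'pics/{n}0.png',d['color'])
    print(n,d.get('rvec'),d.get('tvec'),d.get('T_tool_cam'),d['intrinsics'][0][0],d['distortion'])
E
```

```text
pics
{'clock': 0.0, 'eef_pos': array([0.27169875, 0.58965035, 0.23810639]), 'ee_rot': array([-3.13893438e+00,  3.32072859e-05,  2.70985111e+00]), 'finger_gap': 0.08484523329187726, 'force': array([-0.17639037,  0.80399984, -0.13131382])}
scene [ 0.816107   -2.18434514  1.47237345] [0.39567704 0.20826776 1.10150102] None 519.2843606720572 [-0.02384519  0.          0.          0.          0.        ]
side [ 2.24233738 -0.16031602  0.10289596] [-0.54366837  0.09908271  1.30519049] None 457.5280013275687 [0.02312646 0.         0.         0.         0.        ]
wrist None None [[ 6.71807202e-04 -9.65999636e-01 -2.58542553e-01  6.53083523e-02]
 [ 9.99999633e-01  5.11417713e-04  6.87614583e-04  1.39448466e-03]
 [-5.32012196e-04 -2.58542920e-01  9.65999625e-01 -1.34429899e-01]
 [ 0.00000000e+00  0.00000000e+00  0.00000000e+00  1.00000000e+00]] 337.301772269106 [0.01929111 0.         0.         0.         0.        ]
```

View pics/scene0.png

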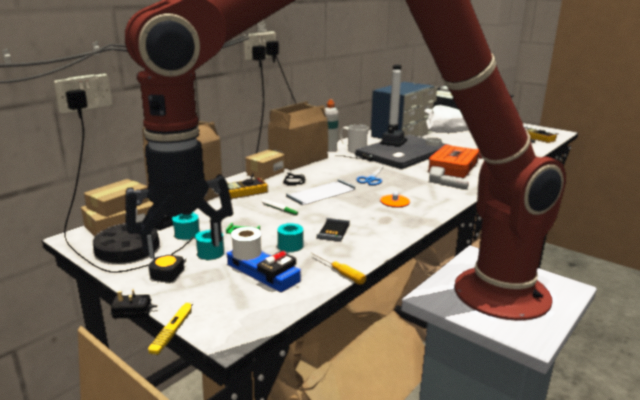

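View pics/side0.png

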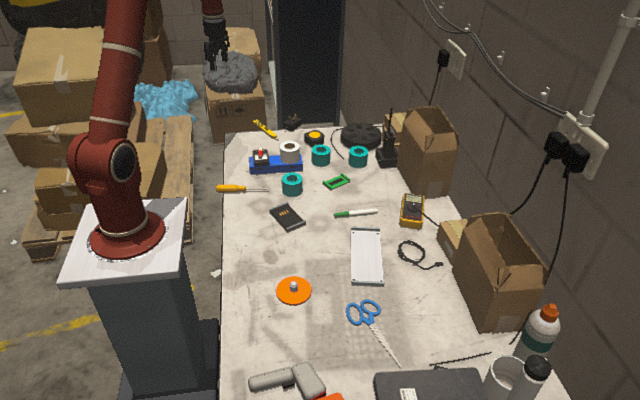

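The side view shows the pile at about (277,163), with the pack and cell on the left half and the white roll on the right. It also shows the green holder (336,182), charging pad (287,217), tray (367,257) and orange spindle (294,291). A turquoise decoy stands at (292,184), close to the box.

```bash
cat > h.py <<'E'
from workcell import ctrl
import cv2, numpy as np
from scipy.spatial.transform import Rotation as Ro
def tool(s):
    T=np.eye(4);T[:3,:3]=Ro.from_euler('xyz',s['ee_rot']).as_matrix();T[:3,3]=s['eef_pos'];return T
def shot(n,save=None):
    s=ctrl.read_state();d=ctrl.get_image(n)
    if n=='wrist': T=tool(s)@np.array(d['T_tool_cam'])
    else:
        R=cv2.Rodrigues(np.array(d['rvec'],float))[0];T=np.eye(4);T[:3,:3]=R.T;T[:3,3]=-R.T@np.ravel(d['tvec'])
    d['T']=T;d['s']=s
    if save: cv2.imwrite(f'pics/{save}.png',d['color'])
    return d
def onz(d,px,z):
    p=cv2.undistortPoints(np.array(px,float).reshape(-1,1,2),np.array(d['intrinsics']),np.array(d['distortion'])).reshape(-1,2)
    r=np.c_[p,np.ones(len(p))]@d['T'][:3,:3].T;c=d['T'][:3,3]
    return (c+r*((z-c[2])/r[:,2])[:,None])[:,:2]
def proj(d,P):
    Ti=np.linalg.inv(d['T']);
    return cv2.projectPoints(np.array(P,float).reshape(-1,1,3),cv2.Rodrigues(Ti[:3,:3])[0],Ti[:3,3],np.array(d['intrinsics']),np.array(d['distortion']))[0].reshape(-1,2)
def rect(P):
    (c,(w,h),a)=cv2.minAreaRect(np.array(P,np.float32)); 
    if w<h: w,h,a=h,w,a+90
    return np.round([*c,w,h],4),round((a+90)%180-90,1)
def mask(d,lo,hi,box=None,k=3):
    m=cv2.inRange(cv2.cvtColor(d['color'],cv2.COLOR_BGR2HSV),np.array(lo),np.array(hi))
    if box:
        b=np.zeros_like(m);b[box[1]:box[3],box[0]:box[2]]=255;m&=b
    if k:m=cv2.morphologyEx(m,cv2.MORPH_OPEN,np.ones((k,k)))
    return m
def biggest(m):
    return max(cv2.findContours(m,cv2.RETR_EXTERNAL,cv2.CHAIN_APPROX_NONE)[0],key=cv2.contourArea).reshape(-1,2)
E
python3 - <<'E'
from h import *
d=shot('side')
for n,px,z in [('box',(277,163),.03),('pack/cell',(261,157),.06),('roll',(289,147),.085),('holder',(336,182),.006),('pad',(287,217),.012),('tray',(367,257),.004),('spindle',(294,291),.008),('turq',(292,179),.051),('turq2',(320,150),.051),('turq3',(358,152),.051)]:
    print(n,np.round(onz(d,px,z)[0],3))
E
```

```text
box [0.444 0.263]
pack/cell [0.392 0.26 ]
roll [0.486 0.271]
holder [0.629 0.163]
pad [0.452 0.002]
tray [ 0.652 -0.183]
spindle [ 0.442 -0.277]
turq [0.482 0.137]
turq2 [0.595 0.293]
turq3 [0.722 0.264]
```

View pics/wrist0.png

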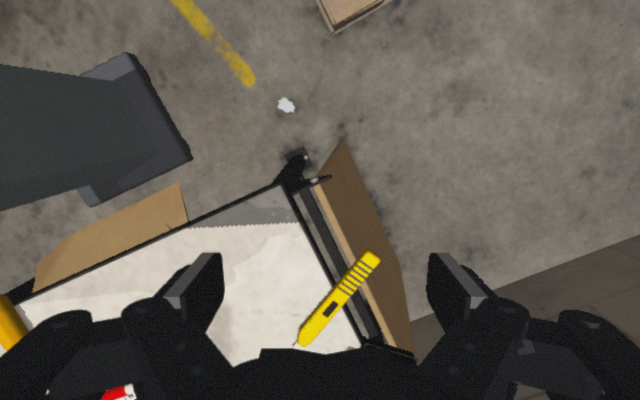

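```bash
cat >> h.py <<'E'
def go(x,y,z,yawdeg,s=None):
    """shift and turn in tool axes to a tool-down pose"""
    s=s or ctrl.read_state();T=tool(s);y0=np.degrees(s['ee_rot'][2])
    dy=(yawdeg-y0+90)%180-90  # half turn gives same grasp
    Rt=Ro.from_euler('xyz',[np.pi,0,np.radians(y0+dy)]).as_matrix()
    v=T[:3,:3].T@(np.array([x,y,z])-T[:3,3]);w=np.degrees(Ro.from_matrix(T[:3,:3].T@Rt).as_rotvec())
    print('shift',np.round(v,4),'turn',np.round(w,2),'yaw',round(y0+dy,1),'q7',round(s['qpos'][6],2))
E
python3 -c "
from h import *
go(.46,.2,.36,180)"
```

```text
shift [-0.3341 -0.2756 -0.121 ] turn [-9.000e-02 -2.000e-02 -2.473e+01] yaw 180.0 q7 -0.04
```

Emit:
move_arm:
  steps:
    - {"x":-0.334,"y":-0.276,"z":-0.121,"az":-24.7}
    - {"x":-0.334,"y":-0.276,"z":-0.121,"az":-24.7}
    - {"x":-0.334,"y":-0.276,"z":-0.121,"az":-24.7}
    - {"x":-0.334,"y":-0.276,"z":-0.121,"az":-24.7}
    - {"x":-0.334,"y":-0.276,"z":-0.121,"az":-24.7}

```text
invalid input at $.steps[0]: expected keys x, y, z, ax, ay, az
```

```bash
python3 -c "
from h import *
go(.46,.2,.36,180)"
```

```text
shift [-0.3341 -0.2756 -0.121 ] turn [-9.000e-02 -2.000e-02 -2.473e+01] yaw 180.0 q7 -0.04
```

Emit:
move_arm:
  steps:
    - {"x":-0.334,"y":-0.276,"z":-0.121,"ax":0,"ay":0,"az":-24.7}
    - {"x":-0.334,"y":-0.276,"z":-0.121,"ax":0,"ay":0,"az":-24.7}
    - {"x":-0.334,"y":-0.276,"z":-0.121,"ax":0,"ay":0,"az":-24.7}
    - {"x":-0.334,"y":-0.276,"z":-0.121,"ax":0,"ay":0,"az":-24.7}
    - {"x":-0.334,"y":-0.276,"z":-0.121,"ax":0,"ay":0,"az":-24.7}

```text
clock: 0.82
eef_pos: [0.4032, 0.317, 0.3239]
ee_rot: [-3.142, 0.0, 3.141]
force: [0.9, 0.1, -0.6]
finger_gap: 0.0853
gripper_force: 0.0
```

```bash
python3 -c "
from h import *
go(.46,.2,.36,180)"
```

```text
shift [-0.0569 -0.117  -0.0361] turn [-0.    0.01 -0.05] yaw 180.0 q7 0.82
```

Emit:
move_arm:
  steps:
    - {"x":-0.057,"y":-0.117,"z":-0.036,"ax":0,"ay":0,"az":0}
    - {"x":-0.057,"y":-0.117,"z":-0.036,"ax":0,"ay":0,"az":0}
    - {"x":-0.057,"y":-0.117,"z":-0.036,"ax":0,"ay":0,"az":0}
    - {"x":-0.057,"y":-0.117,"z":-0.036,"ax":0,"ay":0,"az":0}

```text
clock: 1.32
eef_pos: [0.4594, 0.2017, 0.3593]
ee_rot: [3.141, -0.0, 3.139]
force: [-0.4, 0.2, -0.8]
finger_gap: 0.0858
gripper_force: 0.0
```

```bash
python3 -c "
from h import *
d=shot('wrist','w1');print(d['s']['eef_pos'],d['s']['ee_rot'])
print(d['T'])"
```

```text
[0.45942332 0.20172273 0.3593236 ] [ 3.14118689e+00 -2.76845692e-04  3.13933516e+00]
[[ 1.58512791e-03  9.66017550e-01  2.58471623e-01  3.94743520e-01]
 [ 9.99998418e-01 -1.74000649e-03  3.70452289e-04  2.03115209e-01]
 [ 8.07605715e-04  2.58470627e-01 -9.66018780e-01  4.93768380e-01]
 [ 0.00000000e+00  0.00000000e+00  0.00000000e+00  1.00000000e+00]]
```

View pics/w1.png

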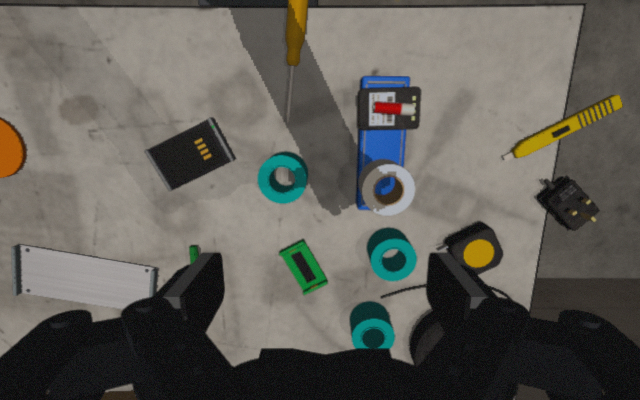

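The wrist view shows everything. The cell is at (393,108) on the pack (390,108), and the roll is at (386,188). The holder is at (303,265), the pad with gold contacts at (190,153) and the tray at (88,275), with the spindle edge at (5,148).

```bash
cat > m1.py <<'E'
from h import *
d=shot('wrist'); im=d['color']; hsv=cv2.cvtColor(im,cv2.COLOR_BGR2HSV)
def show(n,m,zs):
    c=biggest(m); print(n,'px',cv2.minAreaRect(c)[0:2],[rect(onz(d,c,z)) for z in zs])
show('holder',mask(d,(45,80,60),(75,255,255),(260,220,345,310),0),[.006,.010])
show('box',mask(d,(105,120,60),(125,255,255),(340,60,440,225)),[.034])
show('red',mask(d,(0,120,80),(8,255,255),(350,80,430,130),0)|mask(d,(170,120,80),(180,255,255),(350,80,430,130),0),[.0615])
dark=cv2.inRange(hsv,np.array((0,0,0)),np.array((179,255,75)))
b=dark.copy()*0;b[110:195,140:240]=255;show('pad',dark&b,[.008,.012])
b=dark*0;b[80:135,350:428]=255
show('pack',dark&b,[.054])
show('tray',mask(d,(0,0,150),(179,25,255),(5,235,165,315),0),[.004])
r=mask(d,(0,0,150),(179,60,255),(355,155,420,220)); c=biggest(r);
print('roll top',[np.round(onz(d,cv2.minEnclosingCircle(c)[0],.085),4), cv2.minEnclosingCircle(c)])
vis=np.hstack([im[60:230,130:450], ]);vis=cv2.resize(vis,None,fx=2.5,fy=2.5,interpolation=cv2.INTER_CUBIC);cv2.imwrite('pics/w1c.png',vis)
E
python3 m1.py
```

```text
holder px ((302.2205810546875, 267.86761474609375), (51.10657501220703, 28.29726791381836)) [(array([0.6323, 0.17  , 0.084 , 0.0453]), 28.2), (array([0.6303, 0.1703, 0.0833, 0.0449]), 28.2)]
box px ((381.0, 147.5), (35.0, 36.0)) [(array([0.4405, 0.2807, 0.0486, 0.0456]), -88.0)]
red px ((386.5249328613281, 109.00125122070312), (26.816503524780273, 11.23596477508545)) [(array([0.3906, 0.2808, 0.0329, 0.0133]), 87.2)]
pad px ((187.40281677246094, 155.80213928222656), (47.838069915771484, 70.08796691894531)) [(array([0.4555, 0.0087, 0.0998, 0.0651]), -65.1), (array([0.455 , 0.0103, 0.099 , 0.0646]), -65.1)]
pack px ((386.38037109375, 108.3940200805664), (63.820274353027344, 54.08244705200195)) [(array([0.3879, 0.2822, 0.0793, 0.0649]), -88.5)]
tray px ((81.58161926269531, 279.3330078125), (132.6034393310547, 46.35457229614258)) [(array([ 0.6533, -0.1738,  0.1956,  0.0834]), 78.5)]
roll top [array([[0.4971, 0.2769]]), ((382.5, 197.5), 34.90711975097656)]
```

View pics/w1c.png

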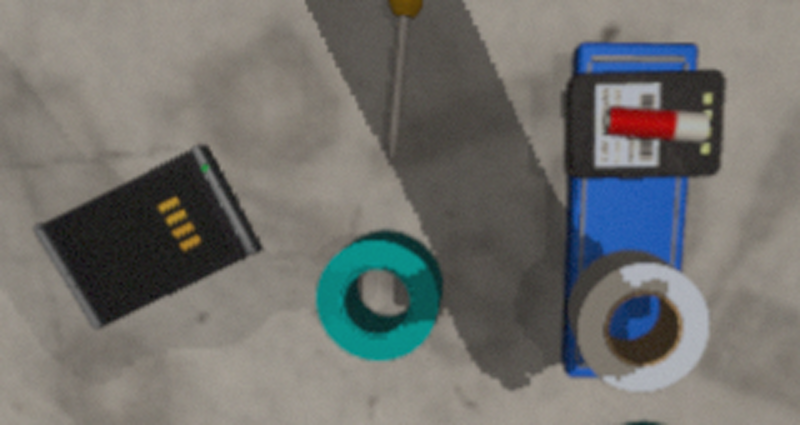

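The crop shows that the pack and cell both lie across the box, lengthwise along world y. The cell spans crop x 603–713, so its centre is at pixel (393,109). I'll take the cell first.

```bash
sed -i 's/+90)%180-90  #.*/+180)%360-180/' h.py; python3 -c "
from h import *
go(.391,.2893,.16,87.2)"
```

```text
shift [0.0667 0.0855 0.199 ] turn [-5.000e-02 -1.000e-01  9.295e+01] yaw -272.8 q7 1.1
```

Emit:
move_arm:
  steps:
    - {"x":0.067,"y":0.0855,"z":0.199,"ax":0,"ay":0,"az":93}
    - {"x":0.067,"y":0.0855,"z":0.199,"ax":0,"ay":0,"az":93}
    - {"x":0.067,"y":0.0855,"z":0.199,"ax":0,"ay":0,"az":93}
    - {"x":0.067,"y":0.0855,"z":0.199,"ax":0,"ay":0,"az":93}
    - {"x":0.067,"y":0.0855,"z":0.199,"ax":0,"ay":0,"az":93}
  hand: 0.045

```text
clock: 2.05
eef_pos: [0.3875, 0.2899, 0.1569]
ee_rot: [-3.133, -0.002, 2.206]
force: [0.3, -0.3, 1.0]
finger_gap: 0.0449
gripper_force: 0.0
```

```bash
python3 -c "
from h import *
go(.391,.2893,.16,87.2)"
```

```text
shift [-0.0026  0.0024 -0.0031] turn [-0.51  0.07 39.17] yaw 87.2 q7 0.05
```

Emit:
move_arm:
  steps:
    - {"x":0,"y":0,"z":0,"ax":0,"ay":0,"az":39.2}
    - {"x":0,"y":0,"z":0,"ax":0,"ay":0,"az":39.2}
    - {"x":0,"y":0,"z":0,"ax":0,"ay":0,"az":39.2}
    - {"x":0,"y":0,"z":0,"ax":0,"ay":0,"az":39.2}
    - {"x":0,"y":0,"z":0,"ax":0,"ay":0,"az":39.2}

```text
clock: 2.68
eef_pos: [0.3909, 0.2894, 0.1598]
ee_rot: [-3.14, 0.0, 1.525]
force: [-0.0, 0.1, -0.5]
finger_gap: 0.045
gripper_force: 0.0
```

```bash
python3 -c "
from h import *
d=shot('wrist','w2');print(d['s']['eef_pos'],d['s']['ee_rot'])
print(proj(d,[[.391,.2893,.069],[.391,.265,.069],[.391,.314,.069]]))
for b in [(200,200,440,390)]:
  c=biggest(mask(d,(0,120,80),(8,255,255),b,0)|mask(d,(170,120,80),(180,255,255),b,0));print(cv2.boundingRect(c),rect(onz(d,c,.0615)))
go(.391,.2893,.064,87.2)"
```

```text
[0.3909037  0.28935661 0.15980172] [-3.14028369e+00  3.26336457e-04  1.52476681e+00]
[[324.30436459 210.93563326]
 [325.85998002 243.53173322]
 [322.63572538 175.97921109]]
(315, 200, 19, 44) (array([0.3903, 0.2789, 0.0329, 0.0131]), 87.0)
shift [ 0.0003 -0.0001  0.0959] turn [-0.06  0.01  0.16] yaw 87.2 q7 -0.48
```

View pics/w2.png

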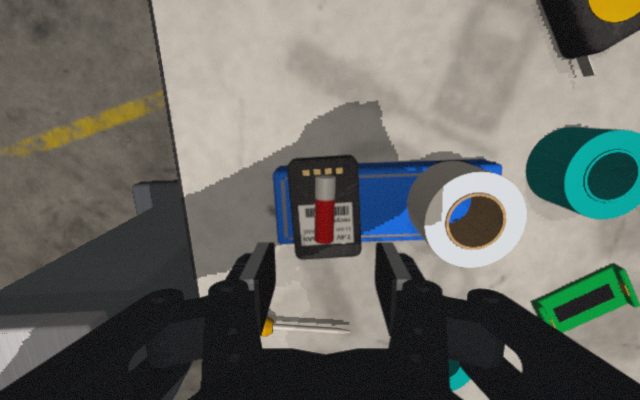

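The cell spans rows 177–243 at column 324, which matches the projection. I'll go down and grip it.

Emit:
move_arm:
  steps:
    - {"x":0,"y":0,"z":0.05,"ax":0,"ay":0,"az":0}
    - {"x":0,"y":0,"z":0.08,"ax":0,"ay":0,"az":0}
    - {"x":0,"y":0,"z":0.096,"ax":0,"ay":0,"az":0}
    - {"x":0,"y":0,"z":0.096,"ax":0,"ay":0,"az":0}
    - {"x":0,"y":0,"z":0.096,"ax":0,"ay":0,"az":0}

```text
clock: 3.35
eef_pos: [0.3927, 0.2882, 0.0649]
ee_rot: [3.141, -0.001, 1.521]
force: [0.1, -0.5, 0.1]
finger_gap: 0.0449
gripper_force: 0.0
```

Emit:
move_arm:
  steps:
    - {"x":0,"y":0,"z":0,"ax":0,"ay":0,"az":0}
    - {"x":0,"y":0,"z":0,"ax":0,"ay":0,"az":0}
    - {"x":0,"y":0,"z":0,"ax":0,"ay":0,"az":0}
    - {"x":0,"y":0,"z":0,"ax":0,"ay":0,"az":0}
  hand: 0.008

```text
clock: 3.85
eef_pos: [0.3928, 0.288, 0.0653]
ee_rot: [3.141, -0.001, 1.52]
force: [-1.1, -0.6, 6.3]
finger_gap: 0.0127
gripper_force: 60.1
```

Emit:
move_arm:
  steps:
    - {"x":0,"y":0,"z":0,"ax":0,"ay":0,"az":0}
    - {"x":0,"y":0,"z":0,"ax":0,"ay":0,"az":0}
    - {"x":0,"y":0,"z":0.003,"ax":0,"ay":0,"az":0}
    - {"x":0,"y":0,"z":0.003,"ax":0,"ay":0,"az":0}
  hand: 0.03

```text
clock: 4.35
eef_pos: [0.3922, 0.2874, 0.061]
ee_rot: [-3.141, 0.001, 1.519]
force: [-0.5, 0.2, 0.2]
finger_gap: 0.0301
gripper_force: 0.0
```

Emit:
move_arm:
  steps:
    - {"x":0,"y":0,"z":0,"ax":0,"ay":0,"az":0}
    - {"x":0,"y":0,"z":0,"ax":0,"ay":0,"az":0}
    - {"x":0,"y":0,"z":0,"ax":0,"ay":0,"az":0}
    - {"x":0,"y":0,"z":0,"ax":0,"ay":0,"az":0}
  hand: 0.008

```text
clock: 4.85
eef_pos: [0.3928, 0.2876, 0.0616]
ee_rot: [3.141, -0.0, 1.519]
force: [0.5, -0.6, 4.7]
finger_gap: 0.0124
gripper_force: 61.3
```

Emit:
move_arm:
  steps:
    - {"x":0,"y":0,"z":-0.02,"ax":0,"ay":0,"az":0}
    - {"x":0,"y":0,"z":-0.06,"ax":0,"ay":0,"az":0}
    - {"x":0,"y":0,"z":-0.12,"ax":0,"ay":0,"az":0}
    - {"x":0,"y":0,"z":-0.12,"ax":0,"ay":0,"az":0}

```text
clock: 5.35
eef_pos: [0.3947, 0.2891, 0.1849]
ee_rot: [3.135, -0.006, 1.519]
force: [0.8, 0.3, -0.2]
finger_gap: 0.0125
gripper_force: 60.6
```

```bash
python3 -c "
from h import *
go(.631,.170,.18,28.2)"
```

```text
shift [-0.1069  0.2421  0.0059] turn [ 0.17 -0.52 58.86] yaw 28.2 q7 -0.49
```

Emit:
move_arm:
  steps:
    - {"x":-0.107,"y":0.242,"z":0,"ax":0,"ay":0,"az":58.9}
    - {"x":-0.107,"y":0.242,"z":0,"ax":0,"ay":0,"az":58.9}
    - {"x":-0.107,"y":0.242,"z":0,"ax":0,"ay":0,"az":58.9}
    - {"x":-0.107,"y":0.242,"z":0,"ax":0,"ay":0,"az":58.9}
    - {"x":-0.107,"y":0.242,"z":0,"ax":0,"ay":0,"az":58.9}

```text
clock: 5.98
eef_pos: [0.6311, 0.1635, 0.1793]
ee_rot: [3.138, 0.002, 0.57]
force: [-0.1, 0.8, -0.7]
finger_gap: 0.0129
gripper_force: 60.6
```

```bash
python3 -c "
from h import *
go(.631,.170,.18,28.2)"
```

```text
shift [ 0.0034 -0.0055 -0.0007] turn [0.2  0.13 4.45] yaw 28.2 q7 -0.91
```

Emit:
move_arm:
  steps:
    - {"x":0.002,"y":-0.004,"z":0,"ax":0,"ay":0,"az":4.4}
    - {"x":0.002,"y":-0.004,"z":0,"ax":0,"ay":0,"az":4.4}
    - {"x":0.002,"y":-0.004,"z":0,"ax":0,"ay":0,"az":4.4}

```text
clock: 6.35
eef_pos: [0.6274, 0.1729, 0.1803]
ee_rot: [-3.141, 0.002, 0.507]
force: [-1.5, -0.3, 0.1]
finger_gap: 0.0123
gripper_force: 60.6
```

```bash
python3 -c "
from h import *
d=shot('wrist','w3');print(d['s']['eef_pos'],d['s']['ee_rot'])
c=biggest(mask(d,(45,80,60),(75,255,255),None,0));print(cv2.boundingRect(c),cv2.contourArea(c),[rect(onz(d,c,z)) for z in (.006,.010,.014)])
c=biggest(mask(d,(0,120,80),(8,255,255),None,0)|mask(d,(170,120,80),(180,255,255),None,0));print(cv2.boundingRect(c),rect(onz(d,c,d['s']['eef_pos'][2])))
go(.631,.170,.014,28.2)"
```

```text
[0.62735695 0.17292104 0.18030968] [-3.14090049e+00  1.86721877e-03  5.06530847e-01]
(308, 140, 50, 88) 2376.5 [(array([0.6302, 0.1683, 0.0831, 0.0443]), 28.3), (array([0.6309, 0.1688, 0.082 , 0.0437]), 28.3), (array([0.6316, 0.1693, 0.0809, 0.0432]), 28.3)]
(311, 254, 29, 70) (array([0.6185, 0.1689, 0.0339, 0.0127]), 29.1)
shift [0.0019 0.0042 0.1667] turn [-0.03  0.07  0.8 ] yaw 28.2 q7 -0.97
```

View pics/w3.png

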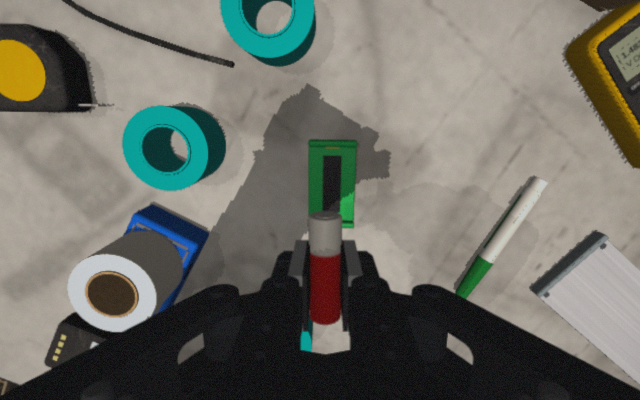

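```bash
python3 -c "
from h import *
go(.6315,.169,.05,28.3)"
```

```text
shift [0.0018 0.0053 0.1307] turn [-0.03  0.07  0.7 ] yaw 28.3 q7 -0.97
```

Emit:
move_arm:
  steps:
    - {"x":0.002,"y":0.0053,"z":0.06,"ax":0,"ay":0,"az":0.7}
    - {"x":0.002,"y":0.0053,"z":0.11,"ax":0,"ay":0,"az":0.7}
    - {"x":0.002,"y":0.0053,"z":0.13,"ax":0,"ay":0,"az":0.7}
    - {"x":0.002,"y":0.0053,"z":0.13,"ax":0,"ay":0,"az":0.7}
    - {"x":0.002,"y":0.0053,"z":0.13,"ax":0,"ay":0,"az":0.7}

```text
clock: 7.02
eef_pos: [0.6343, 0.169, 0.0537]
ee_rot: [3.14, -0.004, 0.493]
force: [0.3, 0.3, -0.0]
finger_gap: 0.0129
gripper_force: 60.6
```

```bash
python3 -c "
from h import *
go(.6315,.169,.0145,28.3)"
```

```text
shift [-0.0026 -0.0014  0.0392] turn [ 0.09 -0.24 -0.06] yaw 28.3 q7 -0.9
```

Emit:
move_arm:
  steps:
    - {"x":-0.002,"y":-0.001,"z":0.018,"ax":0,"ay":0,"az":0}
    - {"x":-0.002,"y":-0.001,"z":0.03,"ax":0,"ay":0,"az":0}
    - {"x":-0.002,"y":-0.001,"z":0.0355,"ax":0,"ay":0,"az":0}
    - {"x":-0.002,"y":-0.001,"z":0.0355,"ax":0,"ay":0,"az":0}
    - {"x":-0.002,"y":-0.001,"z":0.0355,"ax":0,"ay":0,"az":0}

```text
clock: 7.65
eef_pos: [0.6304, 0.169, 0.0159]
ee_rot: [3.141, -0.0, 0.493]
force: [0.1, 0.1, -0.3]
finger_gap: 0.0127
gripper_force: 60.6
```

```bash
python3 -c "
from h import *
go(.6315,.169,.0145,28.3);print(ctrl.read_state()['force'])"
```

```text
shift [0.001  0.0005 0.0014] turn [ 0.01 -0.02 -0.07] yaw 28.3 q7 -0.87
[ 0.06118744  0.09420316 -0.3358648 ]
```

Emit:
move_arm:
  steps:
    - {"x":0.001,"y":0,"z":0.0015,"ax":0,"ay":0,"az":0}
    - {"x":0.001,"y":0,"z":0.0015,"ax":0,"ay":0,"az":0}
    - {"x":0.001,"y":0,"z":0.0015,"ax":0,"ay":0,"az":0}

```text
clock: 8.02
eef_pos: [0.6312, 0.1694, 0.0147]
ee_rot: [3.141, -0.0, 0.493]
force: [-0.5, -0.2, 3.2]
finger_gap: 0.0127
gripper_force: 61.2
```

Emit:
move_arm:
  steps:
    - {"x":0,"y":0,"z":0,"ax":0,"ay":0,"az":0}
    - {"x":0,"y":0,"z":0,"ax":0,"ay":0,"az":0}
    - {"x":0,"y":0,"z":-0.02,"ax":0,"ay":0,"az":0}
    - {"x":0,"y":0,"z":-0.08,"ax":0,"ay":0,"az":0}
    - {"x":0,"y":0,"z":-0.14,"ax":0,"ay":0,"az":0}
  hand: 0.03

```text
clock: 8.65
eef_pos: [0.6311, 0.1693, 0.157]
ee_rot: [3.141, -0.0, 0.492]
force: [0.5, -0.1, 0.1]
finger_gap: 0.0299
gripper_force: 0.0
```

```bash
python3 -c "
from h import *
go(.525,.2,.20,87.2)"
```

```text
shift [-0.079  -0.0772 -0.0431] turn [ 4.000e-02 -0.000e+00 -5.898e+01] yaw 87.2 q7 -0.96
```

```bash
python3 -c "
from h import *
go(.42,.24,.25,90)"
```

```text
shift [-0.1526 -0.1621 -0.0932] turn [ 4.000e-02  0.000e+00 -6.178e+01] yaw 90.0 q7 -0.96
```

Emit:
move_arm:
  steps:
    - {"x":-0.153,"y":-0.162,"z":-0.093,"ax":0,"ay":0,"az":-61.8}
    - {"x":-0.153,"y":-0.162,"z":-0.093,"ax":0,"ay":0,"az":-61.8}
    - {"x":-0.153,"y":-0.162,"z":-0.093,"ax":0,"ay":0,"az":-61.8}
    - {"x":-0.153,"y":-0.162,"z":-0.093,"ax":0,"ay":0,"az":-61.8}
    - {"x":-0.153,"y":-0.162,"z":-0.093,"ax":0,"ay":0,"az":-61.8}
  hand: 0.07

```text
clock: 9.28
eef_pos: [0.4167, 0.2422, 0.2502]
ee_rot: [3.141, -0.005, 1.442]
force: [0.9, 0.7, -0.3]
finger_gap: 0.0697
gripper_force: 0.0
```

Emit:
move_arm:
  steps:
    - {"x":0,"y":0,"z":0,"ax":0,"ay":0,"az":-9}
    - {"x":0,"y":0,"z":0,"ax":0,"ay":0,"az":-9}
    - {"x":0,"y":0,"z":0,"ax":0,"ay":0,"az":-9}

```text
clock: 9.65
eef_pos: [0.4199, 0.2395, 0.2479]
ee_rot: [3.141, -0.0, 1.584]
force: [-0.5, -0.5, -0.6]
finger_gap: 0.0702
gripper_force: 0.0
```

```bash
python3 -c "
from h import *
d=shot('wrist','w4');print(d['s']['eef_pos'],d['s']['ee_rot'],d['s']['clock'])
v=cv2.resize(d['color'][60:320,200:600],None,fx=2,fy=2);cv2.imwrite('pics/w4c.png',v)"
```

```text
[0.41990241 0.23948859 0.24787903] [ 3.14089941e+00 -3.19357093e-04  1.58422717e+00] 9.65
```

View pics/w4c.png

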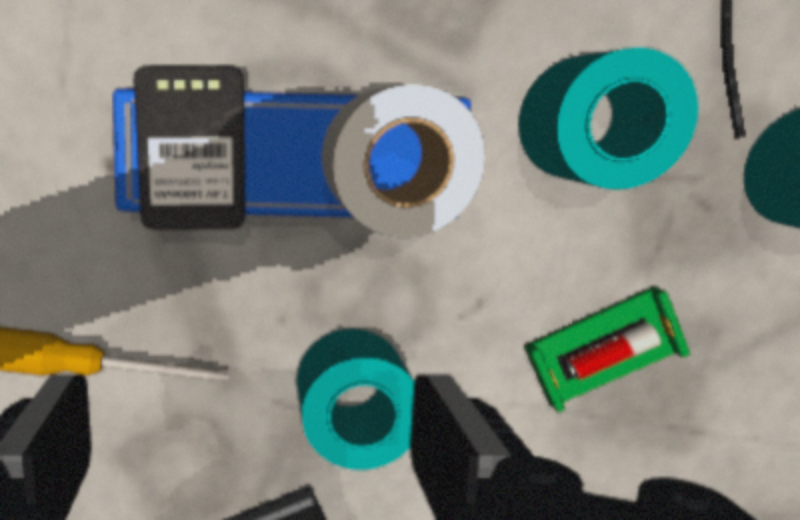

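The cell lies centred in the green holder (crop centre (612,350)). The pack's top corners in the crop are roughly (137,68), (243,66), (244,226) and (142,228).

```bash
cat > m2.py <<'E'
from h import *
d=shot('wrist');im=d['color'];hsv=cv2.cvtColor(im,cv2.COLOR_BGR2HSV)
P=np.array([(137,68),(243,66),(244,226),(142,228)])/2+[200,60]
print('pack corners',np.round(onz(d,P,.054),4),rect(onz(d,P,.054)))
m=mask(d,(105,120,20),(125,255,255),(250,90,460,175));b=cv2.findNonZero(m).reshape(-1,2)
b=b[b[:,0]<440];
print('box',rect(onz(d,b,.034)),onz(d,np.array([(113,90),(470,97),(118,210)])/2+[200,60],.034))
g=biggest(mask(d,(45,80,60),(75,255,255),None,0));print('holder',rect(onz(d,g,.010)))
C=np.array([(563,366),(660,334)])/2+[200,60];print('cell ends',onz(d,C,.0135),onz(d,C,.0135).mean(0))
# roll top ellipse from crop extents
e=np.array([(333,160),(485,160),(408,84),(408,236)])/2+[200,60];w=onz(d,e,.085);print('roll',w,w[:2].mean(0),w[2:].mean(0))
E
python3 m2.py
```

```text
pack corners [[0.3673 0.3211]
 [0.4163 0.3228]
 [0.4177 0.248 ]
 [0.3676 0.2462]] (array([0.392 , 0.2845, 0.0756, 0.0502]), -88.9)
box (array([0.4288, 0.2813, 0.1557, 0.0606]), -0.4) [[0.35197322 0.31149559]
 [0.52886675 0.31065907]
 [0.35223318 0.25183322]]
holder (array([0.6301, 0.1703, 0.0838, 0.049 ]), 27.9)
cell ends [[0.60424438 0.16090324]
 [0.65671215 0.18141122]] [0.63047827 0.17115723]
roll [[0.45616735 0.28298191]
 [0.52197393 0.28383802]
 [0.48624218 0.3149321 ]
 [0.49123775 0.24996879]] [0.48907064 0.28340996] [0.48873997 0.28245044]
```

```bash
python3 -c "
from h import *
go(.392,.2845,.10,90.6)"
```

```text
shift [ 0.0453 -0.0272  0.1475] turn [0.01 0.01 0.23] yaw 90.6 q7 -0.35
```

Emit:
move_arm:
  steps:
    - {"x":0.0453,"y":-0.0272,"z":0.03,"ax":0,"ay":0,"az":0}
    - {"x":0.0453,"y":-0.0272,"z":0.09,"ax":0,"ay":0,"az":0}
    - {"x":0.0453,"y":-0.0272,"z":0.1475,"ax":0,"ay":0,"az":0}
    - {"x":0.0453,"y":-0.0272,"z":0.1475,"ax":0,"ay":0,"az":0}
    - {"x":0.0453,"y":-0.0272,"z":0.1475,"ax":0,"ay":0,"az":0}

```text
clock: 10.38
eef_pos: [0.3931, 0.285, 0.1014]
ee_rot: [3.139, -0.001, 1.586]
force: [0.5, -0.5, 0.2]
finger_gap: 0.0699
gripper_force: 0.0
```

```bash
python3 -c "
from h import *
go(.392,.2845,.043,90.6)"
```

```text
shift [-0.0006 -0.0013  0.0584] turn [ 0.14 -0.07  0.28] yaw 90.6 q7 -0.34
```

Emit:
move_arm:
  steps:
    - {"x":0,"y":-0.001,"z":0.035,"ax":0,"ay":0,"az":0}
    - {"x":0,"y":-0.001,"z":0.05,"ax":0,"ay":0,"az":0}
    - {"x":0,"y":-0.001,"z":0.057,"ax":0,"ay":0,"az":0}
    - {"x":0,"y":-0.001,"z":0.057,"ax":0,"ay":0,"az":0}
    - {"x":0,"y":-0.001,"z":0.057,"ax":0,"ay":0,"az":0}

```text
clock: 11.0
eef_pos: [0.3913, 0.285, 0.0437]
ee_rot: [3.14, -0.001, 1.587]
force: [0.3, 0.9, 0.6]
finger_gap: 0.0704
gripper_force: 0.0
```

Emit:
move_arm:
  steps:
    - {"x":0,"y":0,"z":0,"ax":0,"ay":0,"az":0}
    - {"x":0,"y":0,"z":0,"ax":0,"ay":0,"az":0}
    - {"x":0,"y":0,"z":0,"ax":0,"ay":0,"az":0}
    - {"x":0,"y":0,"z":0,"ax":0,"ay":0,"az":0}
  hand: 0.044

```text
clock: 11.5
eef_pos: [0.391, 0.2849, 0.0438]
ee_rot: [3.141, -0.001, 1.587]
force: [-1.0, -1.0, 5.1]
finger_gap: 0.0506
gripper_force: 63.2
```

Emit:
move_arm:
  steps:
    - {"x":0,"y":0,"z":-0.02,"ax":0,"ay":0,"az":0}
    - {"x":0,"y":0,"z":-0.05,"ax":0,"ay":0,"az":0}
    - {"x":0,"y":0,"z":-0.11,"ax":0,"ay":0,"az":0}
    - {"x":0,"y":0,"z":-0.16,"ax":0,"ay":0,"az":0}
    - {"x":0,"y":0,"z":-0.16,"ax":0,"ay":0,"az":0}

```text
clock: 12.12
eef_pos: [0.3927, 0.2858, 0.2065]
ee_rot: [3.135, -0.006, 1.587]
force: [-0.0, -1.4, -1.8]
finger_gap: 0.0504
gripper_force: 63.4
```

```bash
python3 -c "
from h import *
go(.479,-.04,.20,114.9)"
```

```text
shift [-0.3272  0.0809  0.0052] turn [  0.46  -0.24 -23.95] yaw 114.9 q7 -0.42
```

Emit:
move_arm:
  steps:
    - {"x":-0.327,"y":0.081,"z":0.005,"ax":0,"ay":0,"az":-24}
    - {"x":-0.327,"y":0.081,"z":0.005,"ax":0,"ay":0,"az":-24}
    - {"x":-0.327,"y":0.081,"z":0.005,"ax":0,"ay":0,"az":-24}
    - {"x":-0.327,"y":0.081,"z":0.005,"ax":0,"ay":0,"az":-24}
    - {"x":-0.327,"y":0.081,"z":0.005,"ax":0,"ay":0,"az":-24}

```text
clock: 12.75
eef_pos: [0.4689, -0.0148, 0.1969]
ee_rot: [-3.139, -0.002, 2.007]
force: [1.9, 0.1, -1.0]
finger_gap: 0.0507
gripper_force: 63.3
```

```bash
python3 -c "
from h import *
go(.479,-.04,.20,114.9)"
```

```text
shift [-0.0271 -0.0014 -0.0032] turn [-0.15 -0.09  0.08] yaw 114.9 q7 0.61
```

Emit:
move_arm:
  steps:
    - {"x":-0.02,"y":0,"z":-0.003,"ax":0,"ay":0,"az":0}
    - {"x":-0.02,"y":0,"z":-0.003,"ax":0,"ay":0,"az":0}
    - {"x":-0.02,"y":0,"z":-0.003,"ax":0,"ay":0,"az":0}

```text
clock: 13.12
eef_pos: [0.4769, -0.0294, 0.2002]
ee_rot: [-3.139, -0.003, 2.009]
force: [-0.6, 0.4, -1.8]
finger_gap: 0.0505
gripper_force: 63.3
```

```bash
python3 -c "
from h import *
d=shot('wrist','w5');print(d['s']['eef_pos'],d['s']['ee_rot'],d['s']['clock'])
print(proj(d,[.4555,.01,.008]))
"
```

```text
[ 0.47694648 -0.02944176  0.20017374] [-3.13922051e+00 -2.61349938e-03  2.00856392e+00] 13.125
[[321.20148928 135.58205023]]
```

View pics/w5.png

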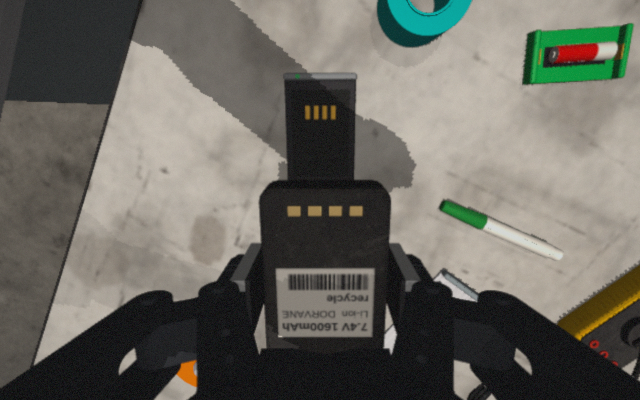

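The view shows the far stop's outer edge at row 73 (columns 284–357), and the pad's long sides at columns 288 and 355. The held pack's front edge is at row 181 (columns 261–390).

```bash
python3 - <<'E'
from h import *
d=shot('wrist');s=d['s'];yw=s['ee_rot'][2];print(s['eef_pos'],np.degrees(yw))
a=np.radians(114.9);u=np.array([np.cos(a),np.sin(a)])
far=onz(d,[(284,74),(357,73)],.016);print('far edge',far,np.degrees(np.arctan2(*(far[1]-far[0])[::-1]))+90,np.linalg.norm(far[1]-far[0]),'centre',far.mean(0)-u*.054)
sd=onz(d,[(287.5,110),(289,170),(355,110),(354.5,170)],.008);print('sides',sd,np.degrees(np.arctan2(*(sd[0]-sd[1])[::-1])),np.degrees(np.arctan2(*(sd[2]-sd[3])[::-1])))
pk=onz(d,[(261,182),(390,182)],s['eef_pos'][2]+.0102);t=np.array([np.cos(yw),np.sin(yw)])
print('pack front',np.linalg.norm(pk[1]-pk[0]),(pk-s['eef_pos'][:2])@np.c_[t,[t[1],-t[0]]])
# w1
d['T']=np.array([[1.58512791e-03,9.66017550e-01,2.58471623e-01,3.94743520e-01],[9.99998418e-01,-1.74000649e-03,3.70452289e-04,2.03115209e-01],[8.07605715e-04,2.58470627e-01,-9.66018780e-01,4.93768380e-01],[0,0,0,1]])
c=np.array([(38,228),(200,147),(260,248),(98,326)])/2.5+[130,60]
print('w1 pad',onz(d,c,.016),rect(onz(d,c,.016)))
E
```

```text
[ 0.47711569 -0.02916318  0.20040241] 115.13245747757564
far edge [[0.40312622 0.04524491]
 [0.4613275  0.07351441]] 115.9067505871157 0.06470357375998396 centre [0.4549628  0.01039928]
sides [[ 0.41735635  0.01808427]
 [ 0.44123081 -0.03313419]
 [ 0.47440408  0.04490069]
 [ 0.49919439 -0.00587595]] 114.9916361006785 116.02268464549516
pack front 0.048409032330440215 [[ 0.04068688 -0.02284229]
 [ 0.04073261  0.02556672]]
w1 pad [[ 0.44845133 -0.04824006]
 [ 0.40423605  0.04608756]
 [ 0.45963406  0.07483719]
 [ 0.50480451 -0.02178134]] (array([0.454 , 0.0133, 0.1067, 0.0624]), -64.9)
```

```bash
python3 -c "
from h import *
go(.4548,.0106,.06,115.3)"
```

```text
shift [ 0.0454 -0.0033  0.1407] turn [-0.08 -0.11 -0.16] yaw 115.3 q7 0.65
```

Emit:
move_arm:
  steps:
    - {"x":0.0454,"y":-0.0033,"z":0.05,"ax":0,"ay":0,"az":-0.2}
    - {"x":0.0454,"y":-0.0033,"z":0.1,"ax":0,"ay":0,"az":-0.2}
    - {"x":0.0454,"y":-0.0033,"z":0.14,"ax":0,"ay":0,"az":-0.2}
    - {"x":0.0454,"y":-0.0033,"z":0.14,"ax":0,"ay":0,"az":-0.2}
    - {"x":0.0454,"y":-0.0033,"z":0.14,"ax":0,"ay":0,"az":-0.2}

```text
clock: 13.85
eef_pos: [0.4569, 0.0089, 0.0624]
ee_rot: [3.14, 0.001, 2.011]
force: [0.2, -0.2, -1.5]
finger_gap: 0.0503
gripper_force: 63.7
```

Emit:
move_arm:
  steps:
    - {"x":0,"y":0,"z":0,"ax":0,"ay":0,"az":0}
    - {"x":0,"y":0,"z":0,"ax":0,"ay":0,"az":0}

```text
clock: 14.1
eef_pos: [0.4569, 0.0085, 0.0626]
ee_rot: [3.139, 0.001, 2.01]
force: [-0.2, 0.1, -1.6]
finger_gap: 0.0502
gripper_force: 63.7
```

```bash
python3 -c "
from h import *
go(.4548,.0106,.0185,115.3)"
```

```text
shift [ 0.0028 -0.0012  0.0441] turn [ 0.15  0.06 -0.15] yaw 115.3 q7 0.68
```

Emit:
move_arm:
  steps:
    - {"x":0.0028,"y":-0.0012,"z":0.02,"ax":0,"ay":0,"az":0}
    - {"x":0.0028,"y":-0.0012,"z":0.036,"ax":0,"ay":0,"az":0}
    - {"x":0.0028,"y":-0.0012,"z":0.042,"ax":0,"ay":0,"az":0}
    - {"x":0.0028,"y":-0.0012,"z":0.042,"ax":0,"ay":0,"az":0}
    - {"x":0.0028,"y":-0.0012,"z":0.042,"ax":0,"ay":0,"az":0}

```text
clock: 14.72
eef_pos: [0.4543, 0.0104, 0.0199]
ee_rot: [3.141, 0.001, 2.01]
force: [-0.0, -0.6, -1.3]
finger_gap: 0.0506
gripper_force: 63.8
```

```bash
python3 -c "
from h import *
go(.4548,.0106,.018,115.3)"
```

```text
shift [-0.      0.0006  0.0019] turn [ 0.06  0.03 -0.16] yaw 115.3 q7 0.7
```

Emit:
move_arm:
  steps:
    - {"x":0,"y":0.0005,"z":0.002,"ax":0,"ay":0,"az":0}
    - {"x":0,"y":0.0005,"z":0.002,"ax":0,"ay":0,"az":0}
    - {"x":0,"y":0.0005,"z":0.002,"ax":0,"ay":0,"az":0}

```text
clock: 15.1
eef_pos: [0.4547, 0.0107, 0.0178]
ee_rot: [3.141, 0.0, 2.01]
force: [-0.7, -0.0, 4.9]
finger_gap: 0.0506
gripper_force: 64.5
```

Emit:
move_arm:
  steps:
    - {"x":0,"y":0,"z":0,"ax":0,"ay":0,"az":0}
    - {"x":0,"y":0,"z":0,"ax":0,"ay":0,"az":0}
    - {"x":0,"y":0,"z":-0.02,"ax":0,"ay":0,"az":0}
    - {"x":0,"y":0,"z":-0.08,"ax":0,"ay":0,"az":0}
    - {"x":0,"y":0,"z":-0.14,"ax":0,"ay":0,"az":0}
  hand: 0.07

```text
clock: 15.72
eef_pos: [0.4537, 0.0107, 0.1583]
ee_rot: [-3.14, -0.001, 2.01]
force: [0.9, -0.1, 0.0]
finger_gap: 0.0701
gripper_force: 0.0
```

```bash
python3 -c "
from h import *
go(.37,.11,.30,115.3)
"
```

```text
shift [ 0.1255 -0.0338 -0.1415] turn [-0.11 -0.03 -0.16] yaw 115.3 q7 0.61
```

```bash
python3 -c "
from h import *
d=shot('wrist','w6');print(d['s']['eef_pos'],d['s']['ee_rot'])
P=[[.4548,.011,.028]];print(proj(d,P))
go(.489,.283,.2,160)
"
```

```text
[0.45365046 0.01070605 0.15833891] [-3.13968249e+00 -5.31305492e-04  2.00961895e+00]
[[325.09065084 196.89617991]]
shift [ 0.2337  0.1441 -0.0341] turn [  0.55   0.5  -44.9 ] yaw 160.0 q7 0.61
```

View pics/w6.png

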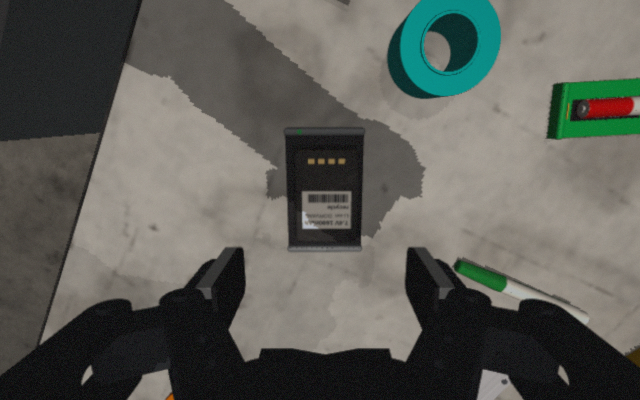

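The pack lies flat between the stops, with its top at rows 150–243 and columns 294–361; the stops' outer edges are at rows 128 and 251. I'll check the centring and go to the roll.

```bash
python3 -c "
from h import *
d=shot('wrist')
p=onz(d,[(327,150),(327,243),(294,196),(361,196)],.028);q=onz(d,[(325,128.5),(325,250.5),(286,190),(364,190)],.016)
print(p[:2].mean(0),p[2:].mean(0),np.linalg.norm(p[0]-p[1]),np.linalg.norm(p[2]-p[3]));print(q[:2].mean(0),q[2:].mean(0),np.linalg.norm(q[0]-q[1]),np.linalg.norm(q[2]-q[3]))
"
```

```text
[0.46383656 0.00882258] [0.46342602 0.01074801] 0.07972378812685219 0.05559084841500912
[0.46161355 0.01001048] [0.46072193 0.01202593] 0.10805732147574854 0.0672382246893958
```

Emit:
move_arm:
  steps:
    - {"x":0.234,"y":0.144,"z":-0.034,"ax":0,"ay":0,"az":-45}
    - {"x":0.234,"y":0.144,"z":-0.034,"ax":0,"ay":0,"az":-45}
    - {"x":0.234,"y":0.144,"z":-0.034,"ax":0,"ay":0,"az":-45}
    - {"x":0.234,"y":0.144,"z":-0.034,"ax":0,"ay":0,"az":-45}
    - {"x":0.234,"y":0.144,"z":-0.034,"ax":0,"ay":0,"az":-45}
  hand: 0.085

```text
clock: 16.45
eef_pos: [0.484, 0.2886, 0.1908]
ee_rot: [3.139, -0.002, 2.803]
force: [-0.3, -0.6, -0.3]
finger_gap: 0.085
gripper_force: 0.0
```

Emit:
move_arm:
  steps:
    - {"x":0,"y":0,"z":0,"ax":0,"ay":0,"az":0}
    - {"x":0,"y":0,"z":0,"ax":0,"ay":0,"az":0}

```text
clock: 16.7
eef_pos: [0.4849, 0.2815, 0.1904]
ee_rot: [-3.139, -0.001, 2.793]
force: [-0.3, -1.0, -0.2]
finger_gap: 0.085
gripper_force: 0.0
```

```bash
python3 -c "
from h import *
d=shot('wrist','w7');print(d['s']['eef_pos'])
m=mask(d,(0,0,150),(179,60,255),None);c=biggest(m);print(cv2.minEnclosingCircle(c),onz(d,cv2.minEnclosingCircle(c)[0],.085),proj(d,[.489,.283,.085]))
go(.489,.283,.06,160)
"
```

```text
[0.48486019 0.28149599 0.19043614]
((413.5, 141.0), 248.39747619628906) [[0.46388933 0.3565292 ]] [[326.95304854 207.78927592]]
shift [-0.0031  0.0035  0.1306] turn [-0.16 -0.03 -0.04] yaw 160.0 q7 0.72
```

View pics/w7.png

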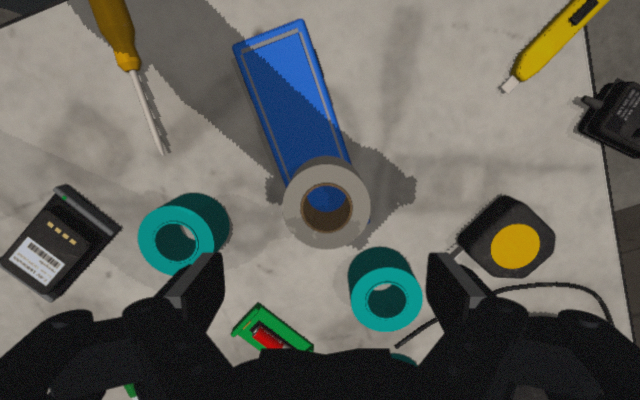

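The roll's top is centred at (326,207), matching the projection. I'll go down on it.

Emit:
move_arm:
  steps:
    - {"x":-0.003,"y":0.0035,"z":0.05,"ax":0,"ay":0,"az":0}
    - {"x":-0.003,"y":0.0035,"z":0.09,"ax":0,"ay":0,"az":0}
    - {"x":-0.003,"y":0.0035,"z":0.12,"ax":0,"ay":0,"az":0}
    - {"x":-0.003,"y":0.0035,"z":0.135,"ax":0,"ay":0,"az":0}
    - {"x":-0.003,"y":0.0035,"z":0.135,"ax":0,"ay":0,"az":0}

```text
clock: 17.38
eef_pos: [0.489, 0.2846, 0.0557]
ee_rot: [-3.14, -0.001, 2.793]
force: [-0.4, -0.4, 0.2]
finger_gap: 0.0852
gripper_force: 0.0
```

Emit:
move_arm:
  steps:
    - {"x":0,"y":0,"z":0,"ax":0,"ay":0,"az":0}
    - {"x":0,"y":0,"z":0,"ax":0,"ay":0,"az":0}
    - {"x":0,"y":0,"z":0,"ax":0,"ay":0,"az":0}
    - {"x":0,"y":0,"z":0,"ax":0,"ay":0,"az":0}
  hand: 0.056

```text
clock: 17.88
eef_pos: [0.4903, 0.2861, 0.0581]
ee_rot: [3.14, 0.002, 2.795]
force: [-1.0, -1.3, 6.6]
finger_gap: 0.0638
gripper_force: 66.7
```

Emit:
move_arm:
  steps:
    - {"x":0,"y":0,"z":-0.03,"ax":0,"ay":0,"az":0}
    - {"x":0,"y":0,"z":-0.08,"ax":0,"ay":0,"az":0}
    - {"x":0,"y":0,"z":-0.13,"ax":0,"ay":0,"az":0}
    - {"x":0,"y":0,"z":-0.16,"ax":0,"ay":0,"az":0}
    - {"x":0,"y":0,"z":-0.16,"ax":0,"ay":0,"az":0}

```text
clock: 18.5
eef_pos: [0.4904, 0.2869, 0.2191]
ee_rot: [3.136, 0.004, 2.795]
force: [0.2, 1.2, -1.9]
finger_gap: 0.0639
gripper_force: 66.9
```

```bash
python3 -c "
from h import *
go(.466,-.343,.22,110)
"
```

```text
shift [-0.1908 -0.6008 -0.0034] turn [ 0.4   0.08 50.16] yaw 110.0 q7 0.72
```

Emit:
move_arm:
  steps:
    - {"x":-0.191,"y":-0.601,"z":0,"ax":0,"ay":0,"az":50}
    - {"x":-0.191,"y":-0.601,"z":0,"ax":0,"ay":0,"az":50}
    - {"x":-0.191,"y":-0.601,"z":0,"ax":0,"ay":0,"az":50}
    - {"x":-0.191,"y":-0.601,"z":0,"ax":0,"ay":0,"az":50}
    - {"x":-0.191,"y":-0.601,"z":0,"ax":0,"ay":0,"az":50}

```text
clock: 19.12
eef_pos: [0.4758, -0.0279, 0.2149]
ee_rot: [-3.139, -0.001, 1.919]
force: [0.7, -1.1, -1.6]
finger_gap: 0.0641
gripper_force: 66.8
```

```bash
python3 -c "
from h import *
go(.466,-.343,.22,110);print(ctrl.read_state()['eef_pos'])
"
```

```text
shift [-0.2929 -0.1166 -0.005 ] turn [-0.13 -0.03 -0.07] yaw 110.0 q7 0.57
[ 0.47576579 -0.02786219  0.21493538]
```

Emit:
move_arm:
  steps:
    - {"x":-0.27,"y":-0.11,"z":-0.005,"ax":0,"ay":0,"az":0}
    - {"x":-0.27,"y":-0.11,"z":-0.005,"ax":0,"ay":0,"az":0}
    - {"x":-0.27,"y":-0.11,"z":-0.005,"ax":0,"ay":0,"az":0}
    - {"x":-0.27,"y":-0.11,"z":-0.005,"ax":0,"ay":0,"az":0}
    - {"x":-0.27,"y":-0.11,"z":-0.005,"ax":0,"ay":0,"az":0}

```text
clock: 19.75
eef_pos: [0.4649, -0.3206, 0.2196]
ee_rot: [-3.139, -0.001, 1.919]
force: [-0.0, 1.1, -0.6]
finger_gap: 0.064
gripper_force: 66.9
```

Emit:
move_arm:
  steps:
    - {"x":0,"y":0,"z":0,"ax":0,"ay":0,"az":0}
    - {"x":0,"y":0,"z":0,"ax":0,"ay":0,"az":0}

```text
clock: 20.0
eef_pos: [0.4663, -0.3162, 0.2196]
ee_rot: [-3.14, -0.003, 1.923]
force: [-0.2, 1.1, -2.0]
finger_gap: 0.0641
gripper_force: 66.9
```

```bash
python3 -c "
from h import *
d=shot('wrist','w8');print(d['s']['eef_pos'],d['s']['ee_rot'],proj(d,[.442,-.277,.008]))
m=mask(d,(8,150,120),(18,255,255));c=biggest(m);e=cv2.fitEllipse(c);print(cv2.boundingRect(c),e,onz(d,e[0],.008))
"
```

```text
[ 0.46631138 -0.31620057  0.21961869] [-3.14014979 -0.00347846  1.92297229] [[314.79000571 134.22305688]]
(282, 81, 80, 89) ((322.8172302246094, 124.7714614868164), (76.688720703125, 90.1456298828125), 0.7515398859977722) [[ 0.44639878 -0.26549954]]
```

View pics/w8.png

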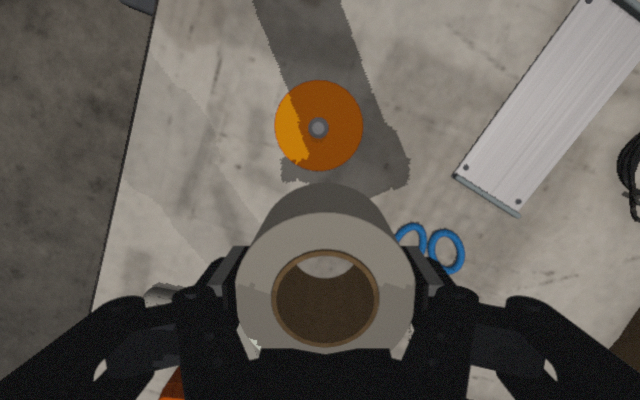

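The spindle disc is centred at about (318.5,126), with the post at (318,127). The held roll's core top is centred at (325.5,297.5).

```bash
python3 -c "
from h import *
d=shot('wrist');s=d['s'];print(s['eef_pos'])
print('disc',onz(d,[(318.5,126)],.008),'post',onz(d,[(318,127)],.032))
w=onz(d,[(318.5,80.5),(318.5,172),(274.5,126),(363,126)],.008);print(w[:2].mean(0),np.linalg.norm(w[0]-w[1]),w[2:].mean(0),np.linalg.norm(w[2]-w[3]))
k=onz(d,[(325.5,249),(325.5,346),(271,297.5),(380,297.5)],s['eef_pos'][2]+.0269)
print('core',k[:2].mean(0),np.linalg.norm(k[0]-k[1]),k[2:].mean(0),np.linalg.norm(k[2]-k[3]))
"
```

```text
[ 0.46675627 -0.31556222  0.21994954]
disc [[ 0.44325695 -0.26753246]] post [[ 0.4432471  -0.26757339]]
[ 0.44388476 -0.26924916] 0.08945862948569992 [ 0.44350379 -0.26746727] 0.08866076836057915
core [ 0.46745476 -0.31372601] 0.03855467853843619 [ 0.46718925 -0.31301392] 0.038825336677312555
```

```bash
python3 -c "
from h import *
go(.4429,-.2702,.09,110)
"
```

```text
shift [ 0.0504 -0.0069  0.1304] turn [-0.03 -0.15  0.3 ] yaw 110.0 q7 1.14
```

Emit:
move_arm:
  steps:
    - {"x":0.0504,"y":-0.007,"z":0.03,"ax":0,"ay":0,"az":0}
    - {"x":0.0504,"y":-0.007,"z":0.08,"ax":0,"ay":0,"az":0}
    - {"x":0.0504,"y":-0.007,"z":0.13,"ax":0,"ay":0,"az":0}
    - {"x":0.0504,"y":-0.007,"z":0.13,"ax":0,"ay":0,"az":0}
    - {"x":0.0504,"y":-0.007,"z":0.13,"ax":0,"ay":0,"az":0}

```text
clock: 20.72
eef_pos: [0.444, -0.273, 0.0927]
ee_rot: [3.14, 0.002, 1.923]
force: [-0.5, 0.3, -1.1]
finger_gap: 0.064
gripper_force: 67.4
```

Emit:
move_arm:
  steps:
    - {"x":0,"y":0,"z":0,"ax":0,"ay":0,"az":0}
    - {"x":0,"y":0,"z":0,"ax":0,"ay":0,"az":0}

```text
clock: 20.98
eef_pos: [0.4437, -0.2733, 0.0929]
ee_rot: [3.139, 0.002, 1.923]
force: [0.5, 0.6, -1.4]
finger_gap: 0.0641
gripper_force: 67.4
```

```bash
python3 -c "
from h import *
go(.4429,-.2702,.034,110);print(ctrl.read_state()['eef_pos'])
d=shot('wrist','w9')
"
```

```text
shift [0.0033 0.0002 0.0589] turn [0.12 0.14 0.15] yaw 110.0 q7 1.18
[ 0.44373266 -0.27329333  0.09289019]
```

View pics/w9.png

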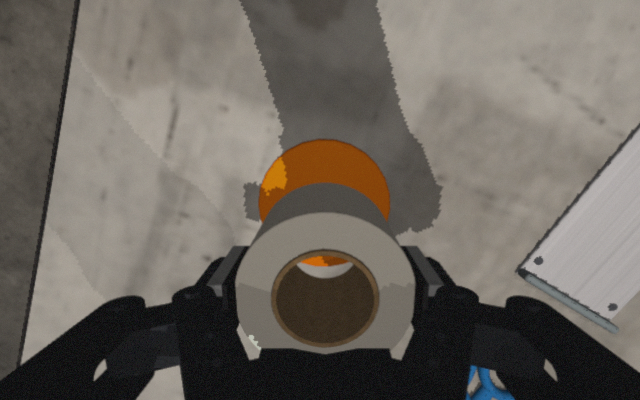

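The disc's column centre (324.5) lines up with the roll's (325). I'll lower the roll.

Emit:
move_arm:
  steps:
    - {"x":0.0033,"y":0,"z":0.015,"ax":0,"ay":0,"az":0}
    - {"x":0.0033,"y":0,"z":0.03,"ax":0,"ay":0,"az":0}
    - {"x":0.0033,"y":0,"z":0.045,"ax":0,"ay":0,"az":0}
    - {"x":0.0033,"y":0,"z":0.055,"ax":0,"ay":0,"az":0}
    - {"x":0.0033,"y":0,"z":0.055,"ax":0,"ay":0,"az":0}

```text
clock: 21.65
eef_pos: [0.4412, -0.2695, 0.0353]
ee_rot: [-3.14, -0.001, 1.922]
force: [-0.4, -1.0, -2.0]
finger_gap: 0.0645
gripper_force: 67.4
```

Emit:
move_arm:
  steps:
    - {"x":0,"y":0,"z":0.004,"ax":0,"ay":0,"az":0}
    - {"x":0,"y":0,"z":0.004,"ax":0,"ay":0,"az":0}
    - {"x":0,"y":0,"z":0.004,"ax":0,"ay":0,"az":0}

```text
clock: 22.02
eef_pos: [0.4418, -0.2698, 0.0326]
ee_rot: [3.141, 0.0, 1.923]
force: [0.3, 0.8, -2.3]
finger_gap: 0.0644
gripper_force: 67.4
```

Emit:
move_arm:
  steps:
    - {"x":0,"y":0,"z":0.0015,"ax":0,"ay":0,"az":0}
    - {"x":0,"y":0,"z":0.0015,"ax":0,"ay":0,"az":0}
    - {"x":0,"y":0,"z":0.0015,"ax":0,"ay":0,"az":0}

```text
clock: 22.4
eef_pos: [0.4419, -0.2697, 0.0321]
ee_rot: [3.141, 0.0, 1.922]
force: [-1.9, 0.8, 8.0]
finger_gap: 0.0638
gripper_force: 68.4
```

Emit:
move_arm:
  steps:
    - {"x":0,"y":0,"z":0,"ax":0,"ay":0,"az":0}
    - {"x":0,"y":0,"z":0,"ax":0,"ay":0,"az":0}
    - {"x":0,"y":0,"z":-0.015,"ax":0,"ay":0,"az":0}
    - {"x":0,"y":0,"z":-0.07,"ax":0,"ay":0,"az":0}
    - {"x":0,"y":0,"z":-0.13,"ax":0,"ay":0,"az":0}
  hand: 0.085

```text
clock: 23.02
eef_pos: [0.4413, -0.2694, 0.1625]
ee_rot: [-3.141, -0.001, 1.922]
force: [0.4, -1.0, 0.4]
finger_gap: 0.085
gripper_force: 0.0
```

Emit:
move_arm:
  steps:
    - {"x":0,"y":0,"z":-0.05,"ax":0,"ay":0,"az":0}
    - {"x":0,"y":0,"z":-0.05,"ax":0,"ay":0,"az":0}

```text
clock: 23.28
eef_pos: [0.4437, -0.2715, 0.2158]
ee_rot: [3.135, 0.008, 1.922]
force: [0.4, 0.0, 0.0]
finger_gap: 0.085
gripper_force: 0.0
```

```bash
python3 -c "
from h import *
d=shot('wrist','w10')
print(d['s']['eef_pos'],proj(d,[[.4434,-.268,.059],[.4434,-.268,.008]]))
go(.44,.281,.26,180)
"
```

```text
[ 0.44371846 -0.27148139  0.2157687 ] [[323.32861632 184.27290341]
 [323.16639509 173.57893931]]
shift [ 0.5181  0.1878 -0.048 ] turn [ 5.000e-02  3.000e-01 -6.985e+01] yaw 180.0 q7 1.1
```

View pics/w10.png

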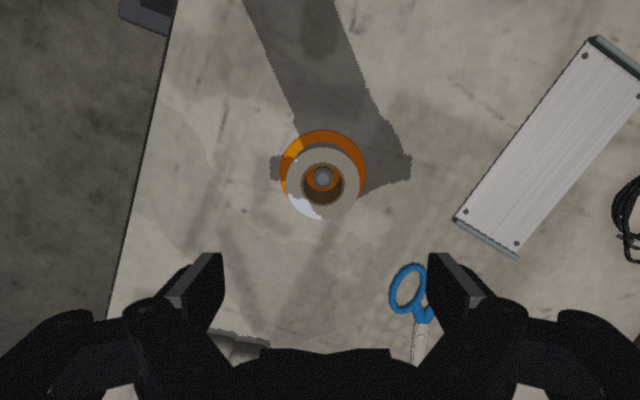

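The roll stands over the post: the disc ring is visible all round and the post at (323,176) shows through the core. The viewing quota is used up, so from here I measure numerically only.

```bash
python3 -c "
from h import *
go(.48,.281,.27,179.6)
"
```

```text
shift [ 0.5043  0.2254 -0.0578] turn [ 5.000e-02  3.000e-01 -6.945e+01] yaw 179.6 q7 1.1
```

Emit:
move_arm:
  steps:
    - {"x":0.504,"y":0.225,"z":-0.055,"ax":0,"ay":0,"az":-69.5}
    - {"x":0.504,"y":0.225,"z":-0.055,"ax":0,"ay":0,"az":-69.5}
    - {"x":0.504,"y":0.225,"z":-0.055,"ax":0,"ay":0,"az":-69.5}
    - {"x":0.504,"y":0.225,"z":-0.055,"ax":0,"ay":0,"az":-69.5}
    - {"x":0.504,"y":0.225,"z":-0.055,"ax":0,"ay":0,"az":-69.5}

```text
clock: 23.95
eef_pos: [0.4617, 0.0424, 0.2408]
ee_rot: [-3.14, -0.003, 2.866]
force: [1.9, 0.1, -0.4]
finger_gap: 0.0848
gripper_force: 0.0
```

Emit:
move_arm:
  steps:
    - {"x":0,"y":0,"z":0,"ax":0,"ay":0,"az":0}

```text
clock: 24.08
eef_pos: [0.462, 0.0467, 0.2408]
ee_rot: [3.139, -0.003, 2.872]
force: [0.1, -0.4, -0.4]
finger_gap: 0.0852
gripper_force: 0.0
```

```bash
python3 -c "
from h import *
print(ctrl.read_state()['eef_pos'])
go(.48,.281,.27,179.6)
"
```

```text
[0.46201439 0.04672586 0.24082866]
shift [ 0.0452  0.2307 -0.0285] turn [  0.15  -0.16 -15.05] yaw 179.6 q7 1.21
```

Emit:
move_arm:
  steps:
    - {"x":0.045,"y":0.231,"z":-0.028,"ax":0,"ay":0,"az":-15}
    - {"x":0.045,"y":0.231,"z":-0.028,"ax":0,"ay":0,"az":-15}
    - {"x":0.045,"y":0.231,"z":-0.028,"ax":0,"ay":0,"az":-15}
    - {"x":0.045,"y":0.231,"z":-0.028,"ax":0,"ay":0,"az":-15}
    - {"x":0.045,"y":0.231,"z":-0.028,"ax":0,"ay":0,"az":-15}

```text
clock: 24.7
eef_pos: [0.4826, 0.279, 0.2682]
ee_rot: [3.14, -0.003, 3.128]
force: [0.4, -0.8, -0.7]
finger_gap: 0.0848
gripper_force: 0.0
```

Emit:
move_arm:
  steps:
    - {"x":0,"y":0,"z":0,"ax":0,"ay":0,"az":0}
    - {"x":0,"y":0,"z":0,"ax":0,"ay":0,"az":0}

```text
clock: 24.95
eef_pos: [0.4842, 0.2723, 0.2691]
ee_rot: [-3.139, -0.001, 3.118]
force: [-0.1, 0.1, -0.6]
finger_gap: 0.0849
gripper_force: 0.0
```

```bash
python3 -c "
from h import *
d=shot('wrist','w11');print(d['s']['eef_pos'],d['s']['ee_rot'])
c=biggest(mask(d,(105,120,20),(125,255,255)));print(cv2.boundingRect(c),rect(onz(d,c,.034)),rect(onz(d,c,.03)))
"
```

```text
[0.48418812 0.2722657  0.26911998] [-3.13939575e+00 -1.15012310e-03  3.11771810e+00]
(301, 41, 60, 170) (array([0.4396, 0.2809, 0.177 , 0.0615]), -0.6) (array([0.4398, 0.281 , 0.1789, 0.0621]), -0.6)
```

```bash
python3 -c "
from h import *
go(.440,.281,.08,179.4)
"
```

```text
shift [0.0442 0.0076 0.1894] turn [-0.09 -0.04 -0.74] yaw 179.4 q7 1.0
```

Emit:
move_arm:
  steps:
    - {"x":0.044,"y":0.0076,"z":0.05,"ax":0,"ay":0,"az":-0.7}
    - {"x":0.044,"y":0.0076,"z":0.1,"ax":0,"ay":0,"az":-0.7}
    - {"x":0.044,"y":0.0076,"z":0.15,"ax":0,"ay":0,"az":-0.7}
    - {"x":0.044,"y":0.0076,"z":0.187,"ax":0,"ay":0,"az":-0.7}
    - {"x":0.044,"y":0.0076,"z":0.187,"ax":0,"ay":0,"az":-0.7}

```text
clock: 25.62
eef_pos: [0.4386, 0.2812, 0.0807]
ee_rot: [-3.137, -0.005, 3.132]
force: [0.6, 0.2, 0.2]
finger_gap: 0.0846
gripper_force: 0.0
```

Emit:
move_arm:
  steps:
    - {"x":0,"y":0,"z":0,"ax":0,"ay":0,"az":0}
    - {"x":0,"y":0,"z":0,"ax":0,"ay":0,"az":0}

```text
clock: 25.88
eef_pos: [0.4413, 0.2839, 0.0847]
ee_rot: [3.139, 0.003, 3.133]
force: [-0.4, -0.2, -0.5]
finger_gap: 0.0848
gripper_force: 0.0
```

```bash
python3 -c "
from h import *
go(.440,.281,.014,179.4)
"
```

```text
shift [ 0.0015 -0.0031  0.0706] turn [0.12 0.19 0.13] yaw 179.4 q7 0.95
```

Emit:
move_arm:
  steps:
    - {"x":0.001,"y":-0.003,"z":0.03,"ax":0,"ay":0,"az":0}
    - {"x":0.001,"y":-0.003,"z":0.055,"ax":0,"ay":0,"az":0}
    - {"x":0.001,"y":-0.003,"z":0.069,"ax":0,"ay":0,"az":0}
    - {"x":0.001,"y":-0.003,"z":0.069,"ax":0,"ay":0,"az":0}
    - {"x":0.001,"y":-0.003,"z":0.069,"ax":0,"ay":0,"az":0}

```text
clock: 26.5
eef_pos: [0.4397, 0.2809, 0.0147]
ee_rot: [3.14, 0.002, 3.134]
force: [-0.8, 0.9, 0.3]
finger_gap: 0.0851
gripper_force: 0.0
```

Emit:
move_arm:
  steps:
    - {"x":0,"y":0,"z":0,"ax":0,"ay":0,"az":0}
    - {"x":0,"y":0,"z":0,"ax":0,"ay":0,"az":0}
    - {"x":0,"y":0,"z":0,"ax":0,"ay":0,"az":0}
    - {"x":0,"y":0,"z":0,"ax":0,"ay":0,"az":0}
  hand: 0.052

```text
clock: 27.0
eef_pos: [0.4395, 0.2804, 0.0149]
ee_rot: [3.141, 0.001, 3.134]
force: [-0.6, -0.5, 4.7]
finger_gap: 0.0608
gripper_force: 67.6
```

Emit:
move_arm:
  steps:
    - {"x":0,"y":0,"z":-0.02,"ax":0,"ay":0,"az":0}
    - {"x":0,"y":0,"z":-0.06,"ax":0,"ay":0,"az":0}
    - {"x":0,"y":0,"z":-0.12,"ax":0,"ay":0,"az":0}
    - {"x":0,"y":0,"z":-0.18,"ax":0,"ay":0,"az":0}
    - {"x":0,"y":0,"z":-0.24,"ax":0,"ay":0,"az":0}

```text
clock: 27.62
eef_pos: [0.438, 0.2797, 0.2552]
ee_rot: [-3.141, -0.001, 3.134]
force: [1.3, 1.0, -3.4]
finger_gap: 0.0606
gripper_force: 66.8
```

```bash
python3 -c "
from h import *
go(.64,.03,.30,179.4)
"
```

```text
shift [-0.2039 -0.2482 -0.0448] turn [-0.06 -0.08  0.16] yaw 179.4 q7 0.95
```

Emit:
move_arm:
  steps:
    - {"x":-0.2,"y":-0.25,"z":-0.045,"ax":0,"ay":0,"az":0}
    - {"x":-0.2,"y":-0.25,"z":-0.045,"ax":0,"ay":0,"az":0}
    - {"x":-0.2,"y":-0.25,"z":-0.045,"ax":0,"ay":0,"az":0}
    - {"x":-0.2,"y":-0.25,"z":-0.045,"ax":0,"ay":0,"az":0}
    - {"x":-0.2,"y":-0.25,"z":-0.045,"ax":0,"ay":0,"az":0}

```text
clock: 28.25
eef_pos: [0.6304, 0.0358, 0.2966]
ee_rot: [3.141, -0.003, 3.134]
force: [0.3, 0.3, -3.8]
finger_gap: 0.061
gripper_force: 66.8
```

Emit:
move_arm:
  steps:
    - {"x":0,"y":0,"z":0,"ax":0,"ay":0,"az":0}
    - {"x":0,"y":0,"z":0,"ax":0,"ay":0,"az":0}
    - {"x":0,"y":0,"z":0,"ax":0,"ay":0,"az":0}

```text
clock: 28.62
eef_pos: [0.6293, 0.0396, 0.2966]
ee_rot: [3.14, -0.002, 3.137]
force: [0.6, -0.0, -4.1]
finger_gap: 0.0611
gripper_force: 66.8
```

```bash
python3 -c "
from h import *
d=shot('wrist','w12');print(d['s']['eef_pos'],d['s']['ee_rot'])
g=cv2.cvtColor(d['color'],cv2.COLOR_BGR2GRAY);hsv=cv2.cvtColor(d['color'],cv2.COLOR_BGR2HSV)
a=np.radians(78.5);C=np.array([.6533,-.174]);u=np.array([np.cos(a),np.sin(a)]);v=np.array([-u[1],u[0]])
print(proj(d,[[*C,.004]]+[[*(C+i*.1*u+j*.042*v),.004] for i in(-1,1) for j in (-1,1)]))
# grey/saturation profiles along and across the tray
t=np.arange(-.125,.126,.003);px=proj(d,[[*(C+x*u),.004] for x in t]).round().astype(int)
ok=(px[:,0]>=0)&(px[:,1]>=0)&(px[:,0]<640)&(px[:,1]<400)
print('along',[(round(float(x)*1e3),int(g[q[1],q[0]]),int(hsv[q[1],q[0],0])) for x,q,o in zip(t,px,ok) if o and abs(x)>.085])
t=np.arange(-.06,.061,.002);px=proj(d,[[*(C+x*v),.004] for x in t]).round().astype(int)
print('across',[(round(float(x)*1e3),int(g[q[1],q[0]]),int(hsv[q[1],q[0],0])) for x,q in zip(t,px) if abs(x)>.03])
m=mask(d,(95,8,140),(125,45,255),None,0);c=biggest(m);print(cv2.boundingRect(c),cv2.contourArea(c),rect(onz(d,c,.004)))
"
```

```text
[0.62930152 0.03957434 0.29661747] [ 3.14027293e+00 -2.23599151e-03  3.13714707e+00]
[[157.17969401 183.88357302]
 [ 76.14994225 200.19814339]
 [ 76.82455195 135.41090643]
 [230.8189307  228.51307252]
 [239.13102152 167.26696099]]
along [(-125, 169, 18), (-122, 172, 19), (-119, 178, 18), (-116, 178, 13), (-113, 175, 20), (-110, 159, 87), (-107, 125, 87), (-104, 59, 75), (-101, 63, 150), (-98, 161, 18), (-95, 214, 15), (-92, 212, 6), (-89, 215, 174), (-86, 215, 6), (85, 217, 0), (88, 220, 6), (91, 219, 12), (94, 218, 12), (97, 216, 8), (100, 153, 99), (103, 143, 96), (106, 64, 105), (109, 58, 109), (112, 63, 109), (115, 66, 108), (118, 66, 108), (121, 74, 108), (124, 87, 113)]
across [(-60, 187, 16), (-58, 187, 18), (-56, 180, 18), (-54, 180, 20), (-52, 177, 20), (-50, 174, 19), (-48, 172, 19), (-46, 161, 17), (-44, 163, 18), (-42, 158, 18), (-40, 212, 8), (-38, 212, 9), (-36, 208, 0), (-34, 208, 4), (-32, 213, 8), (30, 215, 15), (32, 217, 6), (34, 219, 8), (36, 216, 6), (38, 218, 6), (40, 218, 6), (42, 192, 5), (44, 163, 19), (46, 166, 17), (48, 167, 19), (50, 170, 21), (52, 169, 18), (54, 170, 19), (56, 170, 18), (58, 173, 20), (60, 178, 17)]
(273, 0, 25, 32) 155.0 (array([ 0.4574, -0.0017,  0.0375,  0.0149]), 23.7)
```

```bash
python3 -c "
from h import *
d=shot('wrist');print(d['s']['eef_pos'])
m=mask(d,(0,0,196),(179,25,255),(20,100,265,260),3);c=biggest(m);print(cv2.boundingRect(c),cv2.contourArea(c),rect(onz(d,c,.004)))
# long-edge angles: per-slice extents
P=onz(d,np.argwhere(m>0)[:,::-1],.004);C=np.array([.6533,-.174]);a=np.radians(78.5);u=np.array([np.cos(a),np.sin(a)]);v=np.array([-u[1],u[0]])
S=(P-C)@u;V=(P-C)@v
b=np.arange(-.09,.091,.01);lo=[];hi=[]
for x in b:
    k=abs(S-x)<.003;lo.append(V[k].min());hi.append(V[k].max())
for e in(lo,hi):
    f=np.polyfit(b,e,1);print(np.degrees(np.arctan(f[0]))+78.5,f[1],np.std(np.array(e)-np.polyval(f,b)))
# box in hand
c=biggest(mask(d,(105,120,20),(125,255,255)));print(cv2.boundingRect(c),rect(onz(d,c,d['s']['eef_pos'][2]+.019)))
"
```

```text
[0.62948171 0.03945179 0.29688817]
(78, 137, 160, 90) 9448.5 (array([ 0.6538, -0.1744,  0.1968,  0.0848]), 78.6)
77.181168411109 -0.0410927806003624 0.0025669179894625476
92.5881221499516 0.059930934655608475 0.027498981009791663
(231, 31, 191, 329) (array([0.601 , 0.0411, 0.1205, 0.0605]), -0.5)
```

```bash
python3 -c "
from h import *
go(.6531,-.1723,.15,78.6)
"
```

```text
shift [-0.0246 -0.2114  0.1469] turn [-2.0000e-02 -8.0000e-02  1.0113e+02] yaw 78.6 q7 1.5
```

Emit:
move_arm:
  steps:
    - {"x":-0.02,"y":-0.21,"z":0,"ax":0,"ay":0,"az":101}
    - {"x":-0.02,"y":-0.21,"z":0,"ax":0,"ay":0,"az":101}
    - {"x":-0.02,"y":-0.21,"z":0,"ax":0,"ay":0,"az":101}
    - {"x":-0.02,"y":-0.21,"z":0.05,"ax":0,"ay":0,"az":101}
    - {"x":-0.02,"y":-0.21,"z":0.05,"ax":0,"ay":0,"az":101}

```text
clock: 29.35
eef_pos: [0.6451, -0.175, 0.2422]
ee_rot: [-3.133, -0.007, 2.186]
force: [-0.8, 0.7, -3.6]
finger_gap: 0.0611
gripper_force: 67.8
```

```bash
python3 -c "
from h import *
go(.6531,-.1723,.15,78.6)
"
```

```text
shift [-0.0031  0.0089  0.0921] turn [-0.62 -0.19 46.63] yaw 78.6 q7 1.01
```

Emit:
move_arm:
  steps:
    - {"x":-0.002,"y":0.006,"z":0.04,"ax":0,"ay":0,"az":46.6}
    - {"x":-0.002,"y":0.006,"z":0.08,"ax":0,"ay":0,"az":46.6}
    - {"x":-0.002,"y":0.006,"z":0.09,"ax":0,"ay":0,"az":46.6}
    - {"x":-0.002,"y":0.006,"z":0.09,"ax":0,"ay":0,"az":46.6}
    - {"x":-0.002,"y":0.006,"z":0.09,"ax":0,"ay":0,"az":46.6}

```text
clock: 29.98
eef_pos: [0.6552, -0.1689, 0.1569]
ee_rot: [-3.141, -0.001, 1.383]
force: [-0.2, -0.1, -4.3]
finger_gap: 0.0608
gripper_force: 67.9
```

Emit:
move_arm:
  steps:
    - {"x":0,"y":0,"z":0,"ax":0,"ay":0,"az":0}
    - {"x":0,"y":0,"z":0,"ax":0,"ay":0,"az":0}
    - {"x":0,"y":0,"z":0,"ax":0,"ay":0,"az":0}

```text
clock: 30.35
eef_pos: [0.6549, -0.1707, 0.1574]
ee_rot: [3.142, -0.0, 1.384]
force: [-1.3, -0.1, -3.9]
finger_gap: 0.0612
gripper_force: 67.9
```

```bash
python3 -c "
from h import *
go(.6531,-.1723,.06,78.6)
"
```

```text
shift [-0.002  -0.0015  0.0974] turn [ 0.   -0.02  0.7 ] yaw 78.6 q7 0.36
```

Emit:
move_arm:
  steps:
    - {"x":-0.002,"y":-0.0015,"z":0.04,"ax":0,"ay":0,"az":0.7}
    - {"x":-0.002,"y":-0.0015,"z":0.08,"ax":0,"ay":0,"az":0.7}
    - {"x":-0.002,"y":-0.0015,"z":0.11,"ax":0,"ay":0,"az":0.7}
    - {"x":-0.002,"y":-0.0015,"z":0.115,"ax":0,"ay":0,"az":0.7}
    - {"x":-0.002,"y":-0.0015,"z":0.115,"ax":0,"ay":0,"az":0.7}

```text
clock: 30.98
eef_pos: [0.6537, -0.1731, 0.0431]
ee_rot: [3.14, 0.0, 1.371]
force: [-0.0, -0.2, -3.3]
finger_gap: 0.061
gripper_force: 67.7
```

Emit:
move_arm:
  steps:
    - {"x":0,"y":0,"z":0,"ax":0,"ay":0,"az":0}
    - {"x":0,"y":0,"z":0,"ax":0,"ay":0,"az":0}

```text
clock: 31.22
eef_pos: [0.6539, -0.173, 0.0438]
ee_rot: [3.139, 0.0, 1.371]
force: [0.0, -0.0, -3.9]
finger_gap: 0.0612
gripper_force: 67.7
```

```bash
python3 -c "
from h import *
go(.6531,-.1723,.0195,78.6);print(ctrl.read_state()['eef_pos'])
"
```

```text
shift [ 0.0005 -0.001   0.0243] turn [ 0.15  0.01 -0.05] yaw 78.6 q7 0.41
[ 0.65393676 -0.17295129  0.04383099]
```

Emit:
move_arm:
  steps:
    - {"x":0.0005,"y":-0.001,"z":0.012,"ax":0,"ay":0,"az":0}
    - {"x":0.0005,"y":-0.001,"z":0.02,"ax":0,"ay":0,"az":0}
    - {"x":0.0005,"y":-0.001,"z":0.0235,"ax":0,"ay":0,"az":0}
    - {"x":0.0005,"y":-0.001,"z":0.0235,"ax":0,"ay":0,"az":0}
    - {"x":0.0005,"y":-0.001,"z":0.0235,"ax":0,"ay":0,"az":0}

```text
clock: 31.85
eef_pos: [0.6518, -0.1716, 0.0191]
ee_rot: [-3.141, -0.001, 1.371]
force: [-4.1, 2.2, 1.9]
finger_gap: 0.0614
gripper_force: 68.7
```

```bash
python3 -c "
from h import *
go(.6531,-.1723,.0188,78.6);print(ctrl.read_state()['force'])
"
```

```text
shift [-0.0004  0.0014  0.0003] turn [-0.06 -0.03 -0.05] yaw 78.6 q7 0.42
[-4.1032995   2.20245099  1.85329426]
```

Emit:
move_arm:
  steps:
    - {"x":0,"y":0.001,"z":0.0005,"ax":0,"ay":0,"az":0}
    - {"x":0,"y":0.001,"z":0.0005,"ax":0,"ay":0,"az":0}

```text
clock: 32.1
eef_pos: [0.6523, -0.1719, 0.019]
ee_rot: [-3.14, -0.001, 1.371]
force: [-4.0, 1.7, 5.6]
finger_gap: 0.0608
gripper_force: 69.0
```

Emit:
move_arm:
  steps:
    - {"x":0,"y":0,"z":0,"ax":0,"ay":0,"az":0}
    - {"x":0,"y":0,"z":0,"ax":0,"ay":0,"az":0}
    - {"x":0,"y":0,"z":-0.01,"ax":0,"ay":0,"az":0}
    - {"x":0,"y":0,"z":-0.07,"ax":0,"ay":0,"az":0}
    - {"x":0,"y":0,"z":-0.13,"ax":0,"ay":0,"az":0}
  hand: 0.085

```text
clock: 32.72
eef_pos: [0.6533, -0.1723, 0.1499]
ee_rot: [3.142, 0.001, 1.371]
force: [2.0, 0.3, 1.0]
finger_gap: 0.085
gripper_force: 0.0
```

Emit:
move_arm:
  steps:
    - {"x":-0.06,"y":0,"z":-0.15,"ax":0,"ay":0,"az":0}
    - {"x":-0.06,"y":0,"z":-0.15,"ax":0,"ay":0,"az":0}
    - {"x":-0.06,"y":0,"z":-0.15,"ax":0,"ay":0,"az":0}
    - {"x":-0.06,"y":0,"z":-0.15,"ax":0,"ay":0,"az":0}
    - {"x":-0.06,"y":0,"z":-0.15,"ax":0,"ay":0,"az":0}

```text
clock: 33.35
eef_pos: [0.6411, -0.23, 0.2975]
ee_rot: [-3.14, -0.001, 1.371]
force: [-0.2, 0.2, -0.5]
finger_gap: 0.0848
gripper_force: 0.0
```

Emit:
move_arm:
  steps:
    - {"x":0,"y":0,"z":0,"ax":0,"ay":0,"az":0}
    - {"x":0,"y":0,"z":0,"ax":0,"ay":0,"az":0}
    - {"x":0,"y":0,"z":0,"ax":0,"ay":0,"az":0}

```text
clock: 33.72
eef_pos: [0.6412, -0.2305, 0.2976]
ee_rot: [-3.14, -0.0, 1.371]
force: [-0.2, -0.1, 0.3]
finger_gap: 0.0846
gripper_force: 0.0
```

```bash
python3 -c "
from h import *
d=shot('wrist','w13');print(d['s']['eef_pos'])
c=biggest(mask(d,(105,120,20),(125,255,255)));print(cv2.boundingRect(c),rect(onz(d,c,.038)))
g=cv2.cvtColor(d['color'],cv2.COLOR_BGR2GRAY)
a=np.radians(78.6);u=np.array([np.cos(a),np.sin(a)]);v=np.array([-u[1],u[0]]);C=np.array([.6531,-.1723])
t=np.arange(-.06,.061,.002);px=proj(d,[[*(C+x*v+.0*u),.004] for x in t]).round().astype(int)
print('across',[(round(float(x)*1e3),int(g[q[1],q[0]])) for x,q in zip(t,px) if abs(x)>.026])
t=np.arange(-.12,.121,.002);px=proj(d,[[*(C+x*u+.038*v),.004] for x in t]).round().astype(int)
print('along',[(round(float(x)*1e3),int(g[q[1],q[0]])) for x,q in zip(t,px) if abs(x)>.09 and 0<=q[0]<640 and 0<=q[1]<400])
s=shot('side')
for n,lo,hi,z in[('box',(105,100,40),(125,255,255),.038),('holder',(45,80,60),(75,255,255),.01)]:
  c=biggest(mask(s,lo,hi,(220,130,460,360),0));print(n,cv2.boundingRect(c),rect(onz(s,c,z)))
"
```

```text
[ 0.64123145 -0.23051537  0.29756456]
(297, 30, 57, 164) (array([ 0.6534, -0.1704,  0.1775,  0.0612]), 78.4)
across [(-60, 90), (-58, 83), (-56, 85), (-54, 85), (-52, 85), (-50, 82), (-48, 87), (-46, 86), (-44, 86), (-42, 91), (-40, 114), (-38, 116), (-36, 112), (-34, 103), (-32, 46), (-30, 56), (-28, 64), (26, 60), (28, 72), (30, 54), (32, 56), (34, 98), (36, 112), (38, 112), (40, 105), (42, 94), (44, 84), (46, 86), (48, 87), (50, 91), (52, 88), (54, 89), (56, 91), (58, 90), (60, 88)]
along [(-120, 135), (-118, 135), (-116, 133), (-114, 131), (-112, 130), (-110, 122), (-108, 122), (-106, 123), (-104, 87), (-102, 107), (-100, 164), (-98, 189), (-96, 190), (-94, 166), (-92, 138), (90, 174), (92, 183), (94, 185), (96, 179), (98, 154), (100, 59), (102, 116), (104, 124), (106, 104), (108, 144), (110, 145), (112, 153), (114, 153), (116, 149), (118, 149), (120, 149)]
box (355, 224, 25, 55) (array([ 0.6478, -0.1858,  0.2023,  0.0617]), 78.1)
holder (323, 173, 27, 16) (array([0.6307, 0.1644, 0.0859, 0.05  ]), 28.9)
```

```bash
python3 -c "
from workcell import ctrl
print(ctrl.close_job())"
```

```text
the job is handed in; nothing more can be done
None
```

The job is handed in at about 34 s: the cell, battery pack and parts box measured within about 3 mm of centre in their places, the label roll is down over the spindle post, and they were placed in the order asked.

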